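Hook the keeper strap over the gear fixture's headed stud

TASK

Lock the gear set into its holding fixture with the loose steel keeper strap: tilt the strap to work its oblong eye past the wide head of the stud, level it, and drop the hole at its other end fully down over the brass pin so that it lies flat across the gear. Let go of it there, leave the gear set in its nest, and do not push about or tip the bottle, cap and carton beside the fixture.

Things in the scene. Friction and masses are not known exactly. Their poses are not given: they have to be found in the camera images.
- strap: loose steel keeper strap 164x50x4 mm, 0.16 kg, flat on the bench. Origin: centre of its underside; x runs from the oblong eye (-x end) to the round hole (+x end), z up on the tab side. Orange grip tab at the origin: 40 mm along x, 10 mm thick along y, top 40 mm above the underside, with a 16 mm wide foot 6 mm above the underside
- eye (a point): centre of the strap's rectangular oblong eye, on the underside (strap x=-62 mm, y=0, z=0): 23 mm along strap x, 33 mm along y. The bridge closing it at the strap's -x end is 8.5 mm long, so its inner edge is at strap x=-73.5 mm. Axes as the strap
- hole (a point): centre of the strap's 10 mm round hole, on the underside (strap x=+62 mm, y=0, z=0). Axes as the strap
- fixture: fixed grey gear fixture, base 176x92x12 mm. Origin: centre of its underside on the bench; x runs from the headed stud (x=-62 mm) over the nest (x=0) to the brass pin (x=+57 to +67 mm). A saddle block x=-50 to -38 mm, 32 mm wide, has its top at z=45 mm; the fitted strap lies level, underside at z=45 mm, on saddle and pin shoulder, eye towards -x
- stud (a point): centre of the head's underside, z=54 mm. Head: round disc 28 mm across, 4 mm thick; shank 8 mm across, free down to z=18 mm. Level, the 23 mm eye cannot pass. With the hole end raised 30-40 degrees the bridge goes down beside the head on the side away from the pin and under it to the shank; there the eye's other edge clears the head by 5 mm when levelled. Axes as fixture
- pin_middle (a point): middle of the pin post's slot, on the post's shoulder height z=45 mm (fixture x=+62 mm; 124 mm from the stud). The post is clamped anywhere up to 5 mm from here along fixture x, either way, and where is not reported: look or feel for it. Shoulder 20 mm across; pin 8 mm across, standing 10 mm above it, tip bevelled 1 mm. Axes as the fixture
- gear_set: planet gear set, 66 mm across, 30 mm high, loose in the fixture's nest ring (6 mm deep), its top at z=42 mm, below the strap. Origin: centre of its underside
- thread_bottle: bystander: dark bottle with a red tip, 34 mm across, 100 mm tall, standing. Origin: centre of its underside
- oil_cap: bystander: black screw cap, 40 mm across, 36 mm high. Origin: centre of its underside
- carton: bystander: small red carton, 64 x 63 x 36 mm. Origin: centre of its underside
There are look-alikes about, which are no part of the job. Of the things like the strap, leave any that is purple; of the rest the larger one is meant.

How it is judged:
By the outcome, as a careful person would: the job done as asked, in the order asked, and still so for the second after the job is handed in, with the robot touching nothing.
It also fails if it takes over 54 s, if anything falls off the work surface, if the arm or the gripper's body presses on something with over 40 N, if the wrist force passes 120 N, or if a joint passes its speed limit or range.

ROBOT

A 6-joint arm with a two-finger parallel gripper is mounted at the origin on a cart in front of the work surface, level with it; the furniture and walls round the work are solid. World frame = base frame: x ahead of the robot, y to its left, z up, the work surface at z = 0. Lengths are in m, angles in rad, forces in N, time in s.
With the tool pointing down it reaches from about 0.35 to 0.975 m from the base axis. Payload 4.9 kg.
Tool frame: the origin (TCP) lies at the very end of the fingers, on their centre line; the grasp point (between the pads) lies manip.grip_point_offset behind it (manip.grip_point_offset is the distance from the TCP to the grasp point, in m); z points along the fingers, y is the line along which they close (so a half turn about z gives the same grasp; the last joint's range is limited). The gripper opens to 85 mm and grips with 20 to 120 N. Pads are 22 mm wide; open, the fingers measure 114 mm over their backs; the gripper's body (76 mm by 85 mm) begins 54 mm behind the grasp point. The pads swing forward as they close: fully open they stand 13 mm farther back than shut.
Start: joints at [-1.3, 0.053, 1.613, -0, 1.476, -0.119], TCP at [0.237, -0.578, 0.231] pointing down, gripper open.
Joint ranges: [-3.01, 3.01], [-1.01, 2.22], [0.06, 2.58], [-1.02, 4.17], [0.09, 2.62], [-3.14, 3.14]. Speed limits (rad/s): [2.57, 2.57, 3.14, 3.14, 3.14, 3.14].

INTERFACE

Orientations are given as a unit quaternion [w, x, y, z].
In Python, from plant import manip gives the robot as it stands.
- The arm moves only by the shell command python3 -m crank 'ROWS' [OPENING]. ROWS is JSON, a list of rows, each an object of numbers: "x", "y", "z": the shift along the tool's x, y, z in cm; "turn": the turn about the tool's z in rad. In form: [{"x": .., "y": .., "z": .., "turn": ..}, ...]. A call has 1 to 5 rows; each row shifts and turns the commanded pose from where the row before left it, along the tool's axes as they then stand; what a row does not reach is not made up. A row lasts 1/10 s, in which the tool goes at most 50 mm and 8.59 degrees, less where a joint would pass 70% of its speed; a pose out of reach is approached as far as the arm can. A call with a gripper value outside its range is refused whole. OPENING is the opening in per cent of the stroke, from 0 (shut) to 100 (fully open), set as the call begins (- or left out, the last holds). The fingers move at their own pace and stop on an object; the grip force is fixed at half the most. Time passes only in rows, so rows that do not move let the fingers close. It gives the time, the measured TCP pose, the force, the opening and the grip force at its end, in the units of the state.
- manip.state(): the state, without advancing time (a new reading comes with each control period).
- manip.grab_frame(name): name is "scene" or "top"; returns (picture, depth): 480x640x3 uint8, red, green, blue; 480x640 float32, m along the optical axis (not along the pixel's ray), 0 where there is no reading.
- manip.camera_model(name): a dict with "mtx" (3x3 intrinsics, pixels), "k1" (the pictures are not rectified: a ray, as slopes to the right and down, at radius r is drawn at 1 + k1 r^2 times it, then the intrinsics apply), "world_to_cam" (4x4, takes a point from world to camera coordinates). Camera axes: x right, y down, z forward; pixel columns grow to the right and rows downward; lengths in m; the calibration is good to about 2 mm. A picture is of the moment at which its call begins. camera_model takes no time and is no camera call.
- manip.job_done(): hands the job in; it is judged then, once.
The state is a dict: "time": time; "joint_pos": joint angles; "joint_vel": joint speeds; "joint_efforts": joint torques, N m; "tool_pos": TCP position; "tool_rot": TCP orientation; "contact_force": force on the tool from outside, world axes, zero at the start; "ft_torque": the same for the moment, N m; "gripper_width": opening from 0.0 (shut) to 1.0 (fully open); "grasp_force": force on a finger pad.
Only numpy, scipy, OpenCV 4.12 (cv2) and the standard library are available. Lean on these libraries where they do the work, as an engineer would, in place of code of your own. Each camera call takes 0.05 s, during which the arm holds its last target. There are 200 camera calls.

## Working session

There is one attempt and no reset: what is moved stays moved. The work goes in short steps, Python scripts to look and compute and a shell command to move; the robot and the scene stay as the last step left them, time stands still between calls to the robot, and variables do not carry over. Pictures are saved under pics/ and viewed, at most 10 in all, crops included, and the job is handed in when it is done.

```bash
ls; mkdir -p pics; cat > h.py <<'E'
import numpy as np, cv2
from plant import manip
def grab(n):
    p,d=manip.grab_frame(n); cv2.imwrite(f'pics/{n}_{manip.state()["time"]:.2f}.png',p[:,:,::-1]); np.save(f'pics/{n}.npy',d); return p,d
E
python3 - <<'E'
from h import *
for n in('scene','top'):
    p,d=grab(n); m=manip.camera_model(n); print(n,m['mtx'],m['k1'],np.round(m['world_to_cam'],4))
print(manip.state(), manip.grip_point_offset)
E
ls pics
```

```text
pics
scene [[612.49285608   0.         319.81267294]
 [  0.         612.49285608 242.09183128]
 [  0.           0.           1.        ]] 0.009105070171931691 [[-0.5113 -0.8594 -0.0089  0.3667]
 [-0.3885  0.2404 -0.8895  0.206 ]
 [ 0.7666 -0.4514 -0.4568  1.1747]
 [ 0.      0.      0.      1.    ]]
top [[561.04668242   0.         315.06244264]
 [  0.         561.04668242 226.9679218 ]
 [  0.           0.           1.        ]] 0.05837369545018985 [[-0.     -0.9999  0.0112  0.1226]
 [-0.9916 -0.0014 -0.1293  0.499 ]
 [ 0.1293 -0.0112 -0.9915  1.1429]
 [ 0.      0.      0.      1.    ]]
{'time': 0.1, 'joint_pos': array([-1.29999818e+00,  5.32905649e-02,  1.61415527e+00, -9.62196418e-06,
        1.47600030e+00, -1.18996308e-01]), 'joint_vel': array([-0.00020438, -0.00203982, -0.00337554,  0.00050445,  0.00052354,
        0.00041724]), 'joint_efforts': array([ 5.04567925e-04, -3.94898272e+01, -3.71363711e+01, -1.21560338e-04,
        3.84450745e-03, -2.24290027e-07]), 'tool_pos': array([ 0.23734724, -0.57757044,  0.23018698]), 'tool_rot': array([-9.23707388e-04,  9.81067067e-01,  1.93666079e-01, -7.50479725e-05]), 'contact_force': array([ 0.35152272, -0.35651073, -0.61601864]), 'ft_torque': array([ 0.00522378, -0.00632726, -0.02721327]), 'grasp_force': 0.0, 'gripper_width': 0.999731590023781} 0.0187
scene.npy
scene_0.05.png
top.npy
top_0.10.png
```

View pics/scene_0.05.png

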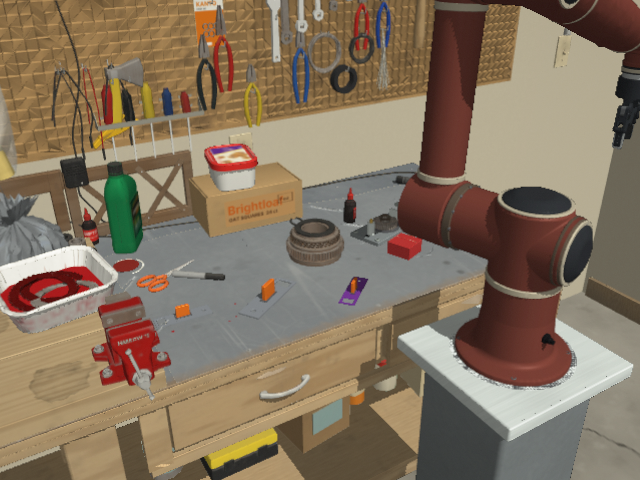

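View pics/top_0.10.png

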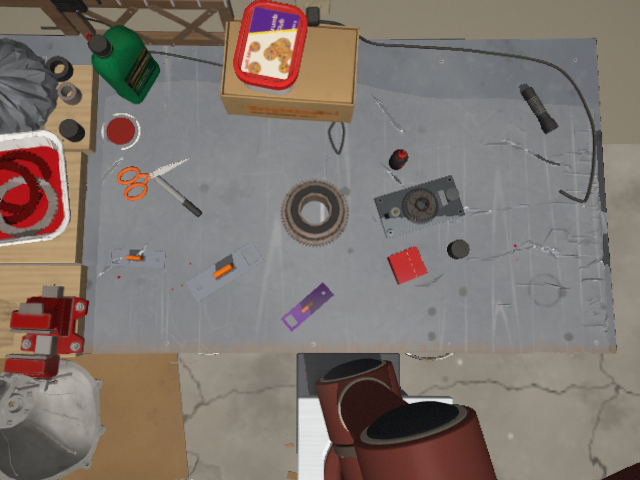

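The strap candidates are at top (224,270), grey with an orange tab and the larger one, at top (136,257), grey and smaller, and at top (307,307), which is purple. I choose (224,270). The fixture is at about (420,205), the carton at (407,265), the cap at (458,249) and the bottle at (398,158). One close crop will check the choice.

```bash
cat >> h.py <<'E'
def rays(n,px):
    m=manip.camera_model(n); T=np.array(m['world_to_cam']); K=np.array(m['mtx'])
    u=cv2.undistortPoints(np.float64(px).reshape(-1,1,2),K,np.array([m['k1'],0,0,0])).reshape(-1,2)
    R=T[:3,:3]; return -R.T@T[:3,3], np.c_[u,np.ones(len(u))]@R      # origin, dirs
def onz(n,px,z):
    o,d=rays(n,px); return o+d*((z-o[2])/d[:,2])[:,None]
def tri(pa,pb):   # top, scene
    o,d=rays('top',[pa]); q,e=rays('scene',[pb]); A=np.c_[d[0],-e[0]]
    s=np.linalg.lstsq(A,q-o,rcond=None)[0]; a=o+d[0]*s[0]; b=q+e[0]*s[1]; return (a+b)/2, np.linalg.norm(a-b)
def proj(n,P):
    m=manip.camera_model(n); T=np.array(m['world_to_cam'])
    return cv2.projectPoints(np.float64(P).reshape(-1,1,3),cv2.Rodrigues(T[:3,:3])[0],T[:3,3],np.array(m['mtx']),np.array([m['k1'],0,0,0]))[0].reshape(-1,2)
def orange(n,p,box):
    x0,y0,x1,y1=box; c=p[y0:y1,x0:x1].astype(int); m=((c[...,0]>170)&(c[...,1]>60)&(c[...,1]<160)&(c[...,2]<70))
    return m
E
python3 - <<'E'
from h import *
t=cv2.imread('pics/top_0.10.png'); s=cv2.imread('pics/scene_0.05.png')
a=cv2.resize(t[230:310,180:270],(400,355),interpolation=cv2.INTER_CUBIC)
b=cv2.resize(t[165:245,365:475],(400,291),interpolation=cv2.INTER_CUBIC)
c=cv2.resize(s[260:330,225:305],(400,300),interpolation=cv2.INTER_CUBIC)[:290]
d=cv2.resize(s[195:265,335:435],(400,280),interpolation=cv2.INTER_CUBIC)
o=np.zeros((600,800,3),np.uint8); o[:300,:400]=a[:300]; o[:291,400:]=b; o[305:595,:400]=c; o[305:585,400:]=d
cv2.imwrite('pics/crop1.png',o)
print(onz('top',[(224,270),(36,330),(420,205),(290,110)],0))
D=np.load('pics/top.npy')
m=manip.camera_model('top');T=np.array(m['world_to_cam'])
for px in [(60,300),(36,293),(45,335),(300,105),(300,65),(340,212),(315,212),(408,202),(395,212),(448,190),(224,270)]:
    o_,dd=rays('top',[px]); print(px,np.round(o_+dd[0]*D[px[1],px[0]],3))
E
```

```text
[[ 0.41071366  0.31576887  0.        ]
 [ 0.28849025  0.69665619  0.        ]
 [ 0.55128027 -0.1042995   0.        ]
 [ 0.76292041  0.17778706  0.        ]]
(60, 300) [0.349 0.611 0.096]
(36, 293) [0.363 0.685 0.037]
(45, 335) [0.283 0.638 0.089]
(300, 105) [0.739 0.154 0.099]
(300, 65) [0.816 0.154 0.114]
(340, 212) [0.525 0.072 0.065]
(315, 212) [0.535 0.123 0.002]
(408, 202) [ 0.552 -0.073  0.033]
(395, 212) [ 0.528 -0.042  0.051]
(448, 190) [ 0.572 -0.15   0.061]
(224, 270) [0.409 0.31  0.041]
```

View pics/crop1.png

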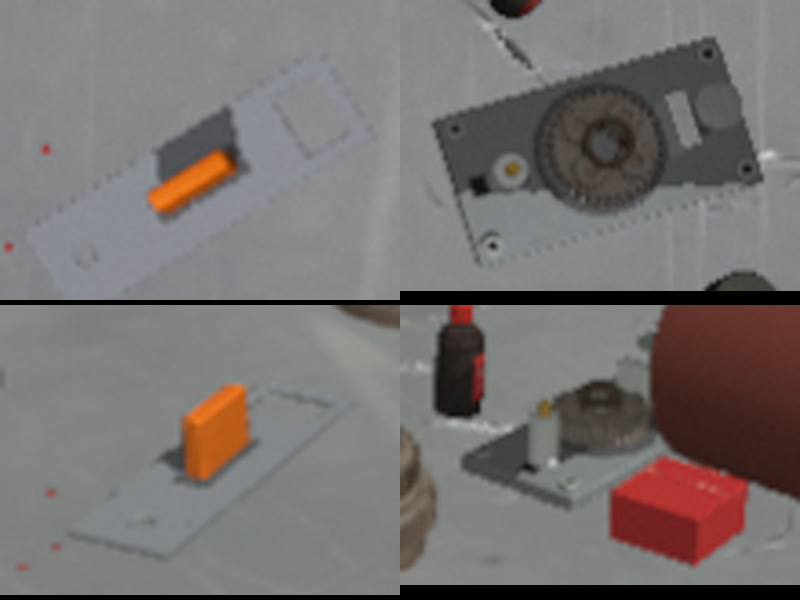

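The crop confirms the choice: a grey strap with an orange tab, its hole at top (199,288) and its eye at (250,256). The fixture's brass pin is at (396,211), the gear at about (420,204), the saddle at (443,197) and the stud head at (452.6,193.7). The scene view of the stud is hidden by the arm for now.

```bash
python3 - <<'E'
from h import *
t=cv2.imread('pics/top_0.10.png')[:,:,::-1]; s=cv2.imread('pics/scene_0.05.png')[:,:,::-1]
r={}
for n,p,b in(('top',t,(205,255,245,285)),('scene',s,(250,270,285,310))):
    m=orange(n,p,b); ys,xs=np.nonzero(m); P=np.c_[xs+b[0],ys+b[1]].astype(float); r[n]=P
    print(n,len(P),P.mean(0),P.min(0),P.max(0))
    rect=cv2.minAreaRect(P.astype(np.float32)); print(rect)
h,e=onz('top',[(199.1,287.8),(250,256.3)],.004)
print('hole',h,'eye',e,'mid',(h+e)/2,'len',np.linalg.norm(h-e),'yaw',np.degrees(np.arctan2(*(h-e)[[1,0]])))
# tab top ends triangulated: scene topmost edge ends vs top view
print(onz('top',r['top'].mean(0),.038),tri((215,271.5),(264,285)),tri((231.5,265),(273,279)))
# fixture
g=onz('top',[(420,204.6)],.042)[0]; pn=onz('top',[(395.9,211.3)],.055)[0]; st=onz('top',[(452.6,193.7)],.058)[0]
print('gear',g,'pin',pn,'stud',st,np.linalg.norm(pn-st),np.degrees(np.arctan2(*(pn-st)[[1,0]])))
print('pin tri',tri((395.9,211.3),(335+143/4,195+103/4)))
D=np.load('pics/top.npy')
print('cap/carton/bottle',onz('top',[(458,249),(407,265),(398,158)],.036))
E
```

```text
top 87 [221.95402299 270.56321839] [214. 265.] [230. 276.]
((221.99998474121094, 270.4999694824219), (4.714951515197754, 18.30510711669922), 56.3099365234375)
scene 164 [268.27439024 288.2804878 ] [262. 279.] [273. 299.]
((267.5, 289.0), (20.0, 11.0), 90.0)
hole [0.37322428 0.36639702 0.004     ] eye [0.43950524 0.26082044 0.004     ] mid [0.40636476 0.31360873 0.004     ] len 0.12465785423658571 yaw 122.12059434188993
[[0.40754044 0.31421567 0.038     ]] (array([0.40485519, 0.32689848, 0.03943587]), np.float64(0.002808160230888511)) (array([0.41935133, 0.29565344, 0.03711058]), np.float64(0.001380849917205555))
gear [ 0.54495568 -0.09588282  0.042     ] pin [ 0.52868032 -0.04336487  0.055     ] stud [ 0.56503582 -0.1601998   0.058     ] 0.12239740049926677 107.28456523941244
pin tri (array([ 0.53006081, -0.04319442,  0.05024839]), np.float64(0.0022173176143812316))
cap/carton/bottle [[ 0.45272856 -0.17341239  0.036     ]
 [ 0.41933549 -0.06714832  0.036     ]
 [ 0.64599626 -0.05278753  0.036     ]]
```

```bash
cat >> h.py <<'E'
def yaw():
    w,x,y,z=manip.state()['tool_rot']; return np.arctan2(2*(x*y+w*z),1-2*(y*y+z*z))
def go(P,yw=None):   # prints shift in tool axes (cm) for present yaw and turn (rad) to yw (deg)
    s=manip.state(); d=np.array(P)-s['tool_pos']; a=yaw()
    tx=np.array([np.cos(a),np.sin(a)]); ty=np.array([np.sin(a),-np.cos(a)])
    print('x %.2f y %.2f z %.2f'%(100*d[:2]@tx,100*d[:2]@ty,-100*d[2]), 'turn %.3f'%((a-np.radians(yw)) if yw is not None else 0),'t %.2f yaw %.2f'%(s['time'],np.degrees(a)),s['tool_pos'].round(4))
E
python3 -m crank '[{"x":4.4,"y":-2,"z":0},{"x":4.4,"y":-2},{"x":4.4,"y":-2},{"x":4.4,"y":-2},{"x":4.4,"y":-2}]' 100 >/dev/null
python3 -m crank '[{"x":4.4,"y":-2,"z":0},{"x":4.4,"y":-2},{"x":4.4,"y":-2},{"x":1.8,"y":-4.3},{"x":1.8,"y":-4.3}]' > /dev/null
python3 -m crank '[{"x":1.8,"y":-4.3},{"x":1.8,"y":-4.3},{"x":1.8,"y":-4.3},{"x":1.8,"y":-4.3},{"x":1.8,"y":-4.3}]' 
python3 -c "
from h import *
go([.407,.314,.13],122)"
```

```text
x 49.57 y -76.02 z 10.02 turn -1.740 t 0.10 yaw 22.33 [ 0.2373 -0.5776  0.2302]schema error: expected keys x, y, z, turn
schema error: expected keys x, y, z, turn
schema error: expected keys x, y, z, turn
```

```bash

python3 -m crank '[{"x":4.4,"y":-2,"z":0,"turn":0},{"x":4.4,"y":-2,"z":0,"turn":0},{"x":4.4,"y":-2,"z":0,"turn":0},{"x":4.4,"y":-2,"z":0,"turn":0},{"x":4.4,"y":-2,"z":0,"turn":0}]' 100 >/dev/null
python3 -m crank '[{"x":4.4,"y":-2,"z":0,"turn":0},{"x":4.4,"y":-2,"z":0,"turn":0},{"x":4.4,"y":-2,"z":0,"turn":0},{"x":1.8,"y":-4.3,"z":0,"turn":0},{"x":1.8,"y":-4.3,"z":0,"turn":0}]' > /dev/null
python3 -m crank '[{"x":1.8,"y":-4.3,"z":0,"turn":0},{"x":1.8,"y":-4.3,"z":0,"turn":0},{"x":1.8,"y":-4.3,"z":0,"turn":0},{"x":1.8,"y":-4.3,"z":0,"turn":0},{"x":1.8,"y":-4.3,"z":0,"turn":0}]' 
python3 -c "
from h import *
go([.407,.314,.13],122)"
```

```text
time: 1.6
tool_pos: [0.5038, 0.0318, 0.2309]
tool_rot: [-0.0, 0.981, 0.194, -0.0]
contact_force: [0.8, 0.4, 0.3]
gripper_width: 1.003
grasp_force: 0.0
x 1.76 y -29.78 z 10.09 turn -1.740 t 1.60 yaw 22.32 [0.5038 0.0318 0.2309]
```

```bash

python3 -m crank '[{"x":0.3,"y":-4.7,"z":1,"turn":0},{"x":0.3,"y":-4.7,"z":1,"turn":0},{"x":0.3,"y":-4.7,"z":1,"turn":0},{"x":0.3,"y":-4.7,"z":1,"turn":0},{"x":0.3,"y":-4.7,"z":1,"turn":0}]' >/dev/null
python3 -m crank '[{"x":0.3,"y":-4.7,"z":1,"turn":0},{"x":0,"y":-1.5,"z":0.5,"turn":-0.145},{"x":0,"y":0,"z":0.5,"turn":-0.145},{"x":0,"y":0,"z":0.5,"turn":-0.145},{"x":0,"y":0,"z":0.5,"turn":-0.145}]' >/dev/null
python3 -m crank '[{"x":0,"y":0,"z":0.5,"turn":-0.145},{"x":0,"y":0,"z":0.5,"turn":-0.145},{"x":0,"y":0,"z":0.5,"turn":-0.145},{"x":0,"y":0,"z":0.5,"turn":-0.145},{"x":0,"y":0,"z":0,"turn":-0.145}]' >/dev/null
python3 -m crank '[{"x":0,"y":0,"z":0,"turn":-0.145},{"x":0,"y":0,"z":0,"turn":-0.145},{"x":0,"y":0,"z":0,"turn":-0.145},{"x":0,"y":0,"z":0,"turn":0}]' 
python3 -c "
from h import *
go([.407,.314,.012],122); p,d=grab('scene')
c=cv2.resize(p[190:270,335:435,::-1],(800,600),interpolation=cv2.INTER_CUBIC); cv2.imwrite('pics/crop2.png',c[:600])"
```

```text
time: 3.5
tool_pos: [0.4079, 0.3113, 0.1308]
tool_rot: [-0.0, 0.485, 0.875, -0.0]
contact_force: [-0.4, -0.4, 0.1]
gripper_width: 0.998
grasp_force: 0.0
x 0.27 y 0.06 z 11.88 turn 0.000 t 3.50 yaw 122.01 [0.4079 0.3113 0.1308]
```

View pics/crop2.png

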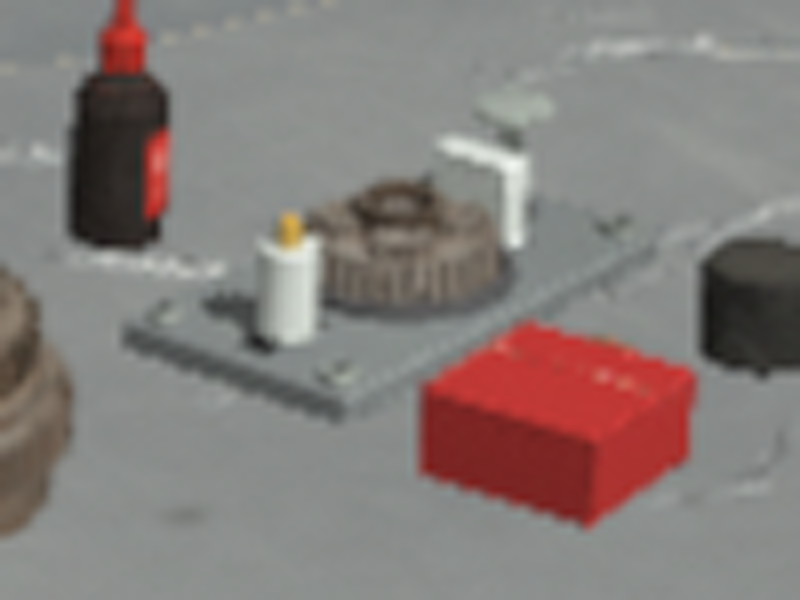

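The crop shows the stud head's disc centred at scene (399.6,204), the pin tip at (371.5,218.8), the saddle beside the stud, and the gear seated in its nest. The cap is to the right and the carton in front, both clear of the fixture.

```bash

python3 -m crank '[{"x":0.3,"y":0,"z":4,"turn":0},{"x":0,"y":0,"z":4,"turn":0},{"x":0,"y":0,"z":3,"turn":0},{"x":0,"y":0,"z":0.9,"turn":0},{"x":0,"y":0,"z":0,"turn":0}]' >/dev/null
python3 -m crank '[{"x":0,"y":0,"z":0,"turn":0},{"x":0,"y":0,"z":0,"turn":0},{"x":0,"y":0,"z":0,"turn":0},{"x":0,"y":0,"z":0,"turn":0},{"x":0,"y":0,"z":0,"turn":0}]' 0
python3 - <<'E'
from h import *
go([.407,.314,.012],122)
c=onz('top',[(374.1,198.6),(451.6,175.5),(464.6,214.5),(387,237.9)],.012); print(c[:,:2].round(4))
print('centre',c.mean(0).round(4)); 
for a,b in((1,0),(2,3)): v=c[b]-c[a]; print(np.linalg.norm(v),np.degrees(np.arctan2(v[1],v[0])))
print('stud',tri((452.6,193.7),(399.6,204)),'pin',tri((395.9,211.3),(371.5,218.8)))
E
```

```text
time: 4.55
tool_pos: [0.407, 0.3143, 0.0129]
tool_rot: [0.0, 0.485, 0.875, 0.001]
contact_force: [0.6, 0.4, 1.8]
gripper_width: 0.145
grasp_force: 2.5
x -0.02 y -0.02 z 0.09 turn 0.000 t 4.55 yaw 122.02 [0.407  0.3143 0.0129]
[[ 0.563  -0.0039]
 [ 0.6136 -0.1712]
 [ 0.5288 -0.1963]
 [ 0.4783 -0.0302]]
centre [ 0.5459 -0.1004  0.012 ]
0.17479697518787515 106.83326104647836
0.1736147373093172 106.90424335083297
stud (array([ 0.56509733, -0.16063315,  0.05702966]), np.float64(0.00043668480423853526)) pin (array([ 0.52852387, -0.04304057,  0.0564182 ]), np.float64(0.00024541897131051863))
```

```bash

python3 -m crank '[{"x":0,"y":0,"z":0,"turn":0},{"x":0,"y":0,"z":0,"turn":0},{"x":0,"y":0,"z":0,"turn":0},{"x":0,"y":0,"z":0,"turn":0}]' 0
python3 -m crank '[{"x":0,"y":0,"z":-2,"turn":0},{"x":0,"y":0,"z":-4,"turn":0},{"x":0,"y":0,"z":-4,"turn":0},{"x":0,"y":0,"z":-4,"turn":0},{"x":0,"y":0,"z":-1,"turn":0}]'
python3 - <<'E'
from h import *
f=np.array([np.cos(np.radians(107)),np.sin(np.radians(107))]); st=np.array([.5648,-.1602])
P=st-f*.042; go([*P,.16],107); print(P)
p,d=grab('scene'); q,_=grab('top')
t=manip.state()['tool_pos']
a,b=proj('scene',t)[0].astype(int)
c=cv2.resize(p[b-60:b+60,a-80:a+80,::-1],(800,600)); cv2.imwrite('pics/crop3.png',c); print(a,b)
E
```

```text
time: 4.95
tool_pos: [0.4073, 0.3144, 0.0131]
tool_rot: [0.0, 0.485, 0.875, 0.001]
contact_force: [-0.9, 0.2, 4.7]
gripper_width: 0.108
grasp_force: 60.7
time: 5.45
tool_pos: [0.4087, 0.3153, 0.167]
tool_rot: [0.002, 0.485, 0.875, 0.003]
contact_force: [1.0, -0.1, -0.5]
gripper_width: 0.105
grasp_force: 59.8
x -52.64 y -13.07 z 0.70 turn 0.262 t 5.45 yaw 122.04 [0.4087 0.3153 0.167 ]
[ 0.57707961 -0.2003648 ]
265 231
```

View pics/crop3.png

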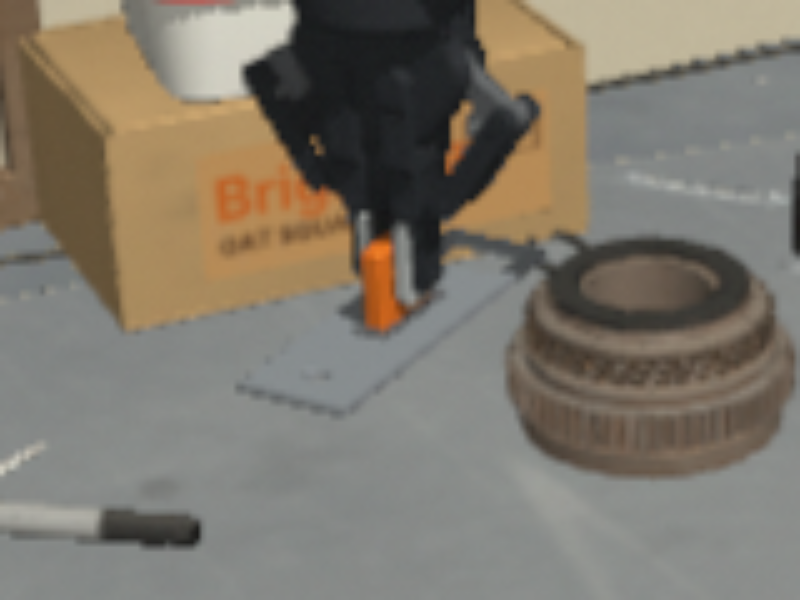

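The strap is held level by its tab, with the hole end at crop (300,375). Next I carry it to the stud side, where the head's outer edge will serve as an anvil to tilt the strap in the grip.

```bash

python3 -m crank '[{"x":-4.8,"y":-1.2,"z":0,"turn":0},{"x":-4.8,"y":-1.2,"z":0,"turn":0},{"x":-4.8,"y":-1.2,"z":0,"turn":0},{"x":-4.8,"y":-1.2,"z":0,"turn":0},{"x":-4.8,"y":-1.2,"z":0,"turn":0}]' >/dev/null
python3 -m crank '[{"x":-4.8,"y":-1.2,"z":0,"turn":0},{"x":-4.8,"y":-1.2,"z":0,"turn":0},{"x":-4.8,"y":-1.2,"z":0,"turn":0},{"x":-4.8,"y":-1.2,"z":0,"turn":0},{"x":-4.8,"y":-1.2,"z":0,"turn":0}]' >/dev/null
python3 -m crank '[{"x":-4.8,"y":-1.2,"z":0,"turn":0},{"x":0,"y":0,"z":0,"turn":0.131},{"x":0,"y":0,"z":0,"turn":0.131},{"x":0,"y":0,"z":0,"turn":0}]'
python3 - <<'E'
from h import *
f=np.array([np.cos(np.radians(107)),np.sin(np.radians(107))]); st=np.array([.5648,-.1602])
go([*(st-f*.044),.075],107)
E
```

```text
time: 6.95
tool_pos: [0.5728, -0.2032, 0.1579]
tool_rot: [-0.003, 0.595, 0.804, -0.001]
contact_force: [-0.2, -1.3, -0.9]
gripper_width: 0.105
grasp_force: 59.7
x -0.05 y 0.49 z 8.29 turn -0.000 t 6.95 yaw 106.98 [ 0.5728 -0.2032  0.1579]
```

```bash

python3 -m crank '[{"x":0,"y":0.5,"z":4,"turn":0},{"x":0,"y":0,"z":3.3,"turn":0},{"x":0,"y":0,"z":1,"turn":0},{"x":0,"y":0,"z":0.2,"turn":0},{"x":0,"y":0,"z":0.2,"turn":0}]'
python3 -m crank '[{"x":0,"y":0,"z":0.2,"turn":0},{"x":0,"y":0,"z":0.2,"turn":0}]'
python3 -m crank '[{"x":0,"y":0,"z":0.2,"turn":0},{"x":0,"y":0,"z":0.2,"turn":0}]'
```

```text
time: 7.45
tool_pos: [0.58, -0.2021, 0.0759]
tool_rot: [0.0, 0.594, 0.804, 0.0]
contact_force: [0.9, -0.3, -0.8]
gripper_width: 0.105
grasp_force: 59.6
time: 7.65
tool_pos: [0.5807, -0.2027, 0.0732]
tool_rot: [0.002, 0.595, 0.804, 0.0]
contact_force: [0.9, 0.2, -0.8]
gripper_width: 0.107
grasp_force: 59.6
time: 7.85
tool_pos: [0.5807, -0.2028, 0.0706]
tool_rot: [0.001, 0.595, 0.804, 0.0]
contact_force: [-4.3, -0.1, 12.1]
gripper_width: 0.101
grasp_force: 61.6
```

```bash

python3 -m crank '[{"x":0,"y":0,"z":0.2,"turn":0},{"x":0,"y":0,"z":0.2,"turn":0}]'
python3 -m crank '[{"x":0,"y":0,"z":0.2,"turn":0},{"x":0,"y":0,"z":0.2,"turn":0}]'
python3 - <<'E'
from h import *
p,d=grab('scene'); t=manip.state()['tool_pos']; a,b=proj('scene',t)[0].astype(int); print(a,b)
cv2.imwrite('pics/crop4.png',cv2.resize(p[b-60:b+60,a-80:a+80,::-1],(800,600)))
E
```

```text
time: 8.05
tool_pos: [0.5815, -0.2044, 0.0684]
tool_rot: [0.003, 0.594, 0.804, -0.001]
contact_force: [-5.9, -4.6, 14.6]
gripper_width: 0.102
grasp_force: 62.8
time: 8.25
tool_pos: [0.5822, -0.2059, 0.0657]
tool_rot: [0.004, 0.594, 0.804, -0.002]
contact_force: [-5.5, -8.0, 18.1]
gripper_width: 0.108
grasp_force: 64.1
409 195
```

View pics/crop4.png

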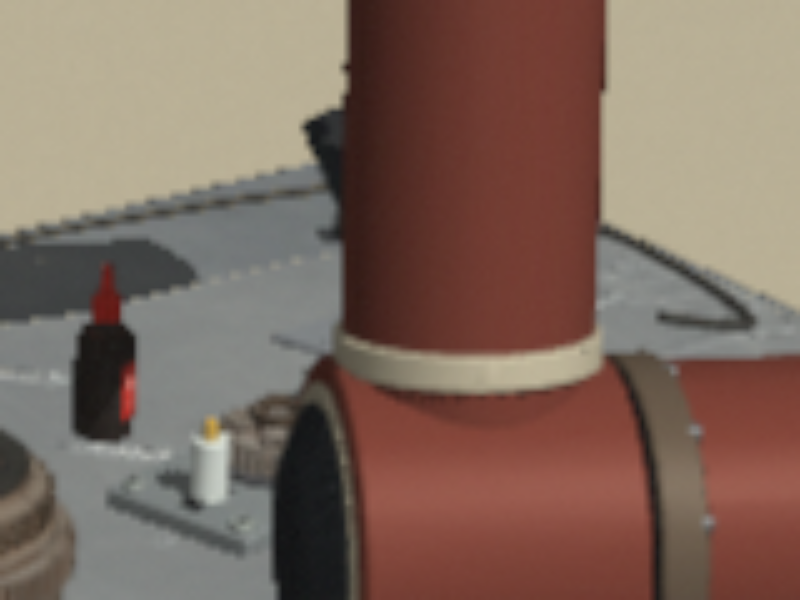

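The arm hides the stud in this scene view. Only the raised hole-end corner of the strap shows, at crop (275,335), so it is tilting as intended. I'll press on, then measure from the top view.

```bash

python3 -m crank '[{"x":0,"y":0,"z":0.2,"turn":0},{"x":0,"y":0,"z":0.2,"turn":0},{"x":0,"y":0,"z":0.2,"turn":0}]'
python3 -m crank '[{"x":0,"y":0,"z":0.2,"turn":0},{"x":0,"y":0,"z":0.2,"turn":0}]'
python3 - <<'E'
from h import *
p,d=grab('top'); t=manip.state()['tool_pos']; a,b=proj('top',t)[0].astype(int); print(a,b)
x0,y0=a-60,b-45
c=cv2.resize(p[y0:y0+90,x0:x0+120,::-1],(800,600)); cv2.imwrite('pics/crop5.png',c)
print(x0,y0)
E
```

```text
time: 8.6
tool_pos: [0.5834, -0.2078, 0.0612]
tool_rot: [0.007, 0.594, 0.804, -0.002]
contact_force: [-5.6, -11.6, 18.4]
gripper_width: 0.103
grasp_force: 66.5
time: 8.8
tool_pos: [0.5841, -0.2087, 0.0579]
tool_rot: [0.008, 0.594, 0.804, -0.002]
contact_force: [-4.5, -14.0, 21.3]
gripper_width: 0.103
grasp_force: 68.7
475 184
415 139
```

View pics/crop5.png

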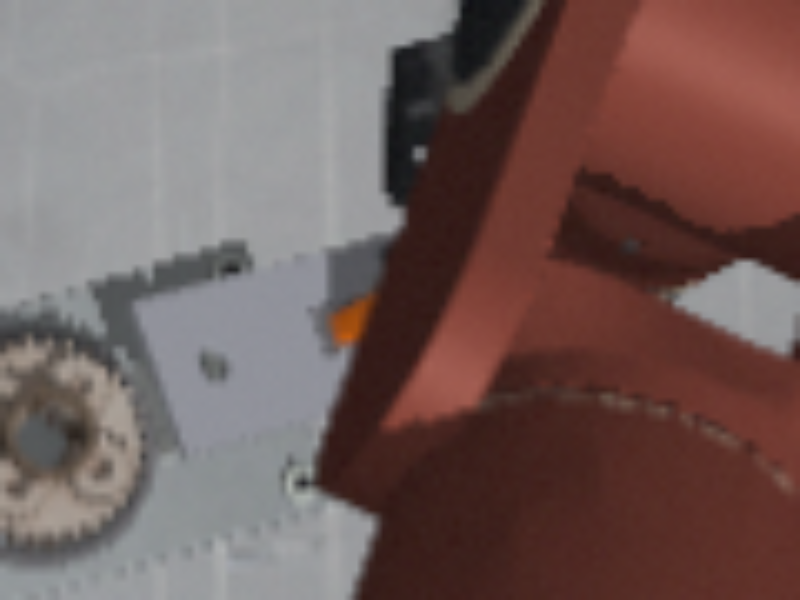

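```bash
cat > tilt.py <<'E'
from h import *
def plane(poly):
    D=np.load('pics/top.npy'); M=np.zeros(D.shape,np.uint8); cv2.fillPoly(M,[np.int32(poly)],1)
    ys,xs=np.nonzero(M&(D>0)); o,d=rays('top',np.c_[xs,ys]); P=o+d*D[ys,xs][:,None]
    A=np.c_[P[:,:2],np.ones(len(P))]; k=np.linalg.lstsq(A,P[:,2],rcond=None)[0]; r=P[:,2]-A@k
    ok=abs(r)<3*np.median(abs(r))+1e-4; k=np.linalg.lstsq(A[ok],P[ok,2],rcond=None)[0]
    print('tilt %.1f dir %.1f n %d'%(np.degrees(np.arctan(np.hypot(*k[:2]))),np.degrees(np.arctan2(k[1],k[0])),ok.sum())); return k
def pt(px,k):
    o,d=rays('top',[px]); d=d[0]; s=(k[0]*o[0]+k[1]*o[1]+k[2]-o[2])/(d[2]-k[0]*d[0]-k[1]*d[1]); return o+d*s
E
python3 - <<'E'
from tilt import *
k=plane([(438,186),(461,181),(463,188),(462,198),(445,204)]); H=pt((447,193.8),k)
print('hole',H); t=manip.state()['tool_pos']; f=np.array([np.cos(np.radians(107)),np.sin(np.radians(107))])
d=H-t-[0,0,.0187]; print('rel pivot along',d[:2]@f,'up',d[2])
E
python3 -m crank '[{"x":0,"y":0,"z":-0.7,"turn":0},{"x":0.8,"y":-0.3,"z":0,"turn":0},{"x":0,"y":0,"z":0,"turn":0}]'
python3 -m crank '[{"x":0,"y":0,"z":0.3,"turn":0},{"x":0,"y":0,"z":0.2,"turn":0},{"x":0,"y":0,"z":0.2,"turn":0}]'
```

```text
tilt 16.2 dir 107.9 n 396
hole [ 0.56255811 -0.14574044  0.069829  ]
rel pivot along 0.06658308276396943 up -0.006672079262897743
time: 9.15
tool_pos: [0.5779, -0.198, 0.0615]
tool_rot: [0.006, 0.595, 0.804, -0.0]
contact_force: [1.3, -6.1, 13.4]
gripper_width: 0.109
grasp_force: 67.6
time: 9.45
tool_pos: [0.5789, -0.1998, 0.0579]
tool_rot: [0.007, 0.594, 0.804, -0.001]
contact_force: [-4.9, -7.4, 21.7]
gripper_width: 0.106
grasp_force: 71.3
```

```bash

python3 -m crank '[{"x":0,"y":0,"z":0.2,"turn":0},{"x":0,"y":0,"z":0.2,"turn":0},{"x":0,"y":0,"z":0.2,"turn":0}]'
python3 - <<'E'
from tilt import *
p,dd=grab('top'); D=np.load('pics/top.npy')
# strap end region: bluish-grey strap, contour around predicted location
hsv=cv2.cvtColor(p,cv2.COLOR_RGB2HSV)
k=plane([(438,186),(455,181),(457,190),(455,198),(445,202)])
print(k)
c=p[165:225,420:475].astype(int); g=(c.max(2)<100)
t=manip.state()['tool_pos']; print(t)
cv2.imwrite('pics/crop6.png',cv2.resize(p[145:220,400:500,::-1],(800,600)))
E
```

```text
time: 9.75
tool_pos: [0.58, -0.2014, 0.0533]
tool_rot: [0.009, 0.594, 0.804, -0.002]
contact_force: [-5.5, -12.4, 28.3]
gripper_width: 0.106
grasp_force: 77.3
tilt 28.0 dir 107.4 n 267
[-0.15861084  0.50634593  0.23892468]
[ 0.58008424 -0.20148359  0.05298708]
```

View pics/crop6.png

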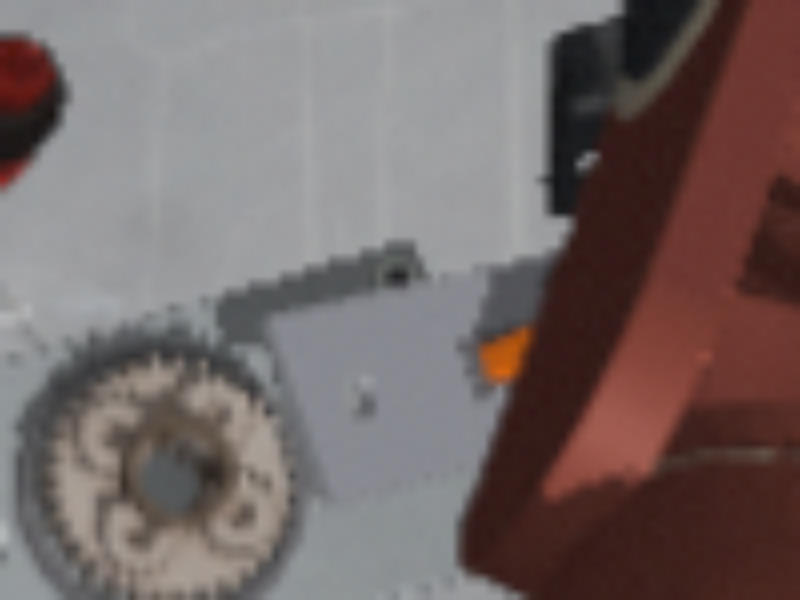

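Tilt is now 28° by the top-view depth, with the hole at top (445.4,195). A little more pressing is needed.

```bash
cat >> tilt.py <<'E'
f=np.array([np.cos(np.radians(107)),np.sin(np.radians(107))]); lat=np.array([np.sin(np.radians(107)),-np.cos(np.radians(107))]); st=np.array([.5648,-.1602])
def report(px,k):
    H=pt(px,k); th=np.arctan(np.hypot(*k[:2])); t=manip.state()['tool_pos']
    u=np.r_[f*np.cos(th),np.sin(th)]; n=np.r_[-f*np.sin(th),np.cos(th)]
    Hb=H-4e-3*n; eye=Hb-.124*u; end=Hb-.144*u; O=Hb-.062*u
    fx=lambda P:np.round([(P[:2]-st)@f*1e3,(P[:2]-st)@lat*1e3,P[2]*1e3],1)  # along f from stud, lateral(tool y), z
    print('hole',fx(Hb),'eye',fx(eye),'end',fx(end),'tcp',fx(t)); d=t+[0,0,.0187]-O; print('grip in strap: u %.1f w %.1f'%(d@u*1e3,d@n*1e3))
E
python3 - <<'E'
from tilt import *
k=plane([(438,186),(455,181),(457,190),(455,198),(445,202)]); report((445.4,195),k)
E
python3 -m crank '[{"x":0,"y":0,"z":0.2,"turn":0},{"x":0,"y":0,"z":0.2,"turn":0}]'
python3 - <<'E'
from tilt import *
p,dd=grab('top'); k=plane([(438,186),(455,181),(457,190),(455,198),(445,202)]); report((445.4,195),k)
E
```

```text
tilt 28.0 dir 107.4 n 267
hole [23.1 -0.4 75.9] eye [-86.5  -0.4  17.8] end [-104.1   -0.4    8.4] tcp [-43.9   2.5  53. ]
grip in strap: u 0.8 w 27.7
time: 10.0
tool_pos: [0.5805, -0.2022, 0.05]
tool_rot: [0.01, 0.594, 0.804, -0.002]
contact_force: [-8.1, -11.7, 39.1]
gripper_width: 0.106
grasp_force: 82.3
tilt 33.0 dir 108.2 n 267
hole [24.8 -0.9 80.9] eye [-79.2  -0.9  13.3] end [-95.9  -0.9   2.4] tcp [-44.7   2.7  50.1]
grip in strap: u -2.8 w 27.7
```

```bash

python3 -m crank '[{"x":0,"y":0,"z":-1,"turn":0},{"x":0,"y":0,"z":-2,"turn":0},{"x":0,"y":0,"z":-1.5,"turn":0},{"x":0,"y":0,"z":0,"turn":0},{"x":0,"y":0,"z":0,"turn":0}]'
python3 - <<'E'
from tilt import *
p,dd=grab('top'); 
g=onz('top',[(420,204.6),(421.5,204)],.042); pn=np.array([.5285,-.0431])
for P in (*g[:,:2],pn): print('along',(P-st)@f,'lat',(P-st)@lat)
c=p[140:230,400:520]; cv2.imwrite('pics/crop7.png',cv2.resize(c[:,:,::-1],(800,600)))
s=manip.state()['tool_pos']; print([(s[:2]-st)@f,(s[:2]-st)@lat],np.degrees(yaw()))
E
```

```text
time: 10.55
tool_pos: [0.574, -0.1948, 0.0838]
tool_rot: [-0.0, 0.595, 0.804, 0.0]
contact_force: [0.2, 0.4, -1.3]
gripper_width: 0.103
grasp_force: 75.9
along 0.06730874098818372 lat -0.00017269355167772577
along 0.06392162587560786 lat 0.0001218170704103955
along 0.1225963798047068 lat -0.0004771360184257247
[np.float64(-0.035493085619595785), np.float64(-0.0016904310932087776)] 107.03713732674686
```

View pics/crop7.png

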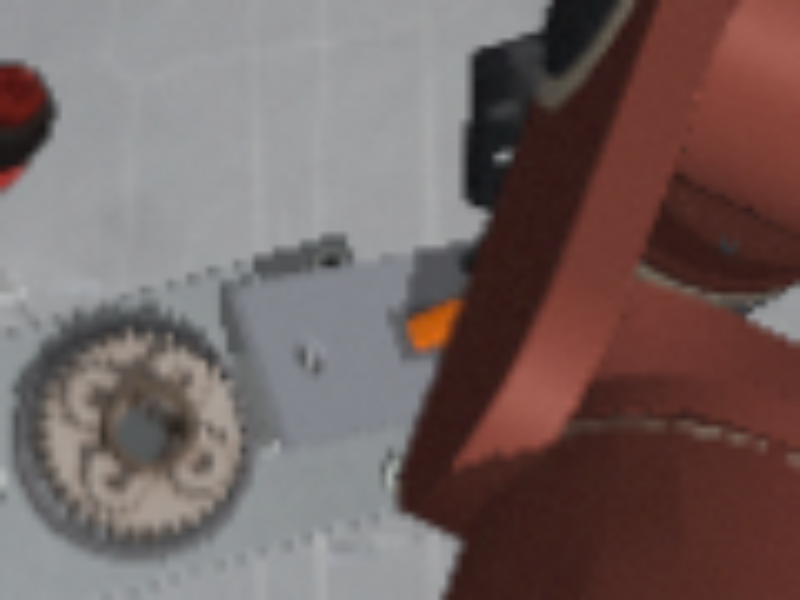

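The crop shows the raised hole end with its hole at top (446.8,193.7) and end corners at (434.2,182.3) and (442,206). The gear is still in its nest.

```bash
python3 - <<'E'
from tilt import *
k=plane([(437.5,184.5),(457,179.5),(456.5,192),(462,195),(459,200.5),(443.2,204.5)]); report((446.8,193.7),k)
a,b=pt((434.2,182.3),k),pt((442,206),k); m=(a+b)/2
print('end mid along/lat/z',(m[:2]-st)@f,(m[:2]-st)@lat,m[2],np.linalg.norm(a-b),np.degrees(np.arctan2(*(a-b)[[1,0]])))
E
```

```text
tilt 32.8 dir 107.8 n 409
hole [ 30.7  -2.7 112.9] eye [-73.6  -2.7  45.8] end [-90.4  -2.7  35. ] tcp [-35.5  -1.7  83. ]
grip in strap: u 0.3 w 26.4
end mid along/lat/z 0.04861531858373626 -8.421801587312287e-06 0.12917832533914675 0.048613706061519345 16.216602773965857
```

```bash

python3 -m crank '[{"x":0,"y":0.15,"z":-0.85,"turn":0},{"x":1.5,"y":0,"z":0,"turn":0},{"x":1.5,"y":0,"z":0,"turn":0},{"x":1.3,"y":0,"z":0,"turn":0},{"x":0,"y":0,"z":0,"turn":0}]'
python3 -m crank '[{"x":0.4,"y":0,"z":0,"turn":0},{"x":0.4,"y":0,"z":0,"turn":0},{"x":0.4,"y":0,"z":0,"turn":0}]'
python3 -m crank '[{"x":0.4,"y":0,"z":0,"turn":0}]'
python3 -c "
from tilt import *
s=manip.state()['tool_pos']; print([(s[:2]-st)@f,(s[:2]-st)@lat])"
```

```text
time: 11.1
tool_pos: [0.5622, -0.1514, 0.0922]
tool_rot: [-0.001, 0.594, 0.805, -0.0]
contact_force: [0.7, -0.2, -0.8]
gripper_width: 0.106
grasp_force: 75.9
time: 11.4
tool_pos: [0.5597, -0.1423, 0.0928]
tool_rot: [0.0, 0.595, 0.804, -0.0]
contact_force: [-0.6, -0.3, -1.4]
gripper_width: 0.102
grasp_force: 75.9
time: 11.5
tool_pos: [0.5585, -0.1384, 0.0928]
tool_rot: [-0.0, 0.595, 0.804, -0.0]
contact_force: [-0.3, 0.2, -1.1]
gripper_width: 0.102
grasp_force: 75.9
[np.float64(0.022690432344681044), np.float64(0.00029914759585423497)]
```

```bash

python3 -m crank '[{"x":0.3,"y":0,"z":0,"turn":0},{"x":0.3,"y":0,"z":0,"turn":0}]'
python3 -m crank '[{"x":0.2,"y":0,"z":0,"turn":0},{"x":0.2,"y":0,"z":0,"turn":0}]'
python3 -c "
from tilt import *
s=manip.state()['tool_pos']; print([(s[:2]-st)@f,(s[:2]-st)@lat])"
```

```text
time: 11.7
tool_pos: [0.5567, -0.1326, 0.0928]
tool_rot: [0.0, 0.595, 0.804, -0.0]
contact_force: [0.7, -0.2, -2.0]
gripper_width: 0.105
grasp_force: 75.9
time: 11.9
tool_pos: [0.5556, -0.1288, 0.0928]
tool_rot: [0.0, 0.595, 0.804, 0.0]
contact_force: [0.0, -0.2, -1.0]
gripper_width: 0.107
grasp_force: 75.9
[np.float64(0.03273586943828312), np.float64(0.000352397921471545)]
```

```bash

python3 -m crank '[{"x":0.2,"y":0,"z":0,"turn":0},{"x":0.2,"y":0,"z":0,"turn":0}]'
python3 -m crank '[{"x":0.2,"y":0,"z":0,"turn":0},{"x":0,"y":0,"z":0,"turn":0}]'
python3 - <<'E'
from tilt import *
s=manip.state()['tool_pos']; print([(s[:2]-st)@f,(s[:2]-st)@lat])
p,dd=grab('top'); q,_=grab('scene')
c=np.zeros((600,800,3),np.uint8); c[:,:400]=cv2.resize(p[150:240,385:445,::-1],(400,600)); 
a,b=proj('scene',[*st,.056])[0].astype(int); c[:300,400:]=cv2.resize(q[b-40:b+20,a-60:a+20,::-1],(400,300)); print(a,b)
c[300:,400:]=cv2.resize(p[150:240,425:545,::-1],(400,300)); cv2.imwrite('pics/crop8.png',c)
E
```

```text
time: 12.1
tool_pos: [0.5544, -0.125, 0.0928]
tool_rot: [0.0, 0.595, 0.804, 0.0]
contact_force: [-0.3, 0.0, -1.0]
gripper_width: 0.103
grasp_force: 75.9
time: 12.3
tool_pos: [0.5537, -0.1229, 0.0927]
tool_rot: [-0.0, 0.595, 0.804, -0.0]
contact_force: [-0.5, 0.1, -1.2]
gripper_width: 0.101
grasp_force: 75.9
[np.float64(0.038869164891861825), np.float64(0.00030159240732965974)]
399 204
```

View pics/crop8.png

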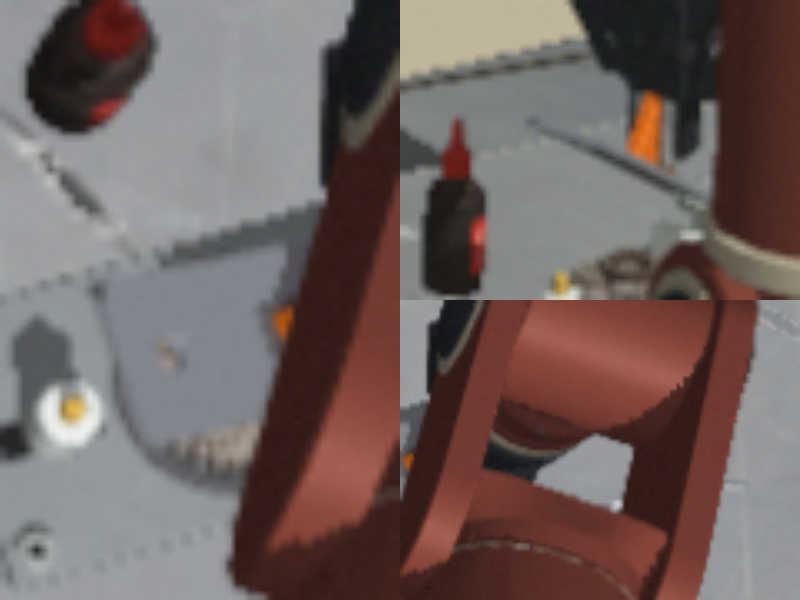

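The hole is now at top (410.8,203) and the pin tip at (395.8,211). The scene crop shows the strap edge-on and tilted, with its eye end at the stud. I'll feel for the shank and then for the head's underside.

```bash

python3 -m crank '[{"x":0.2,"y":0,"z":0,"turn":0},{"x":0.15,"y":0,"z":0,"turn":0}]'
python3 -m crank '[{"x":0.15,"y":0,"z":0,"turn":0}]'
python3 -m crank '[{"x":0.15,"y":0,"z":0,"turn":0}]'
python3 -m crank '[{"x":0.15,"y":0,"z":0,"turn":0}]'
python3 -c "
from tilt import *
s=manip.state()['tool_pos']; print([(s[:2]-st)@f,(s[:2]-st)@lat])"
```

```text
time: 12.6
tool_pos: [0.5528, -0.1198, 0.0928]
tool_rot: [-0.0, 0.595, 0.804, 0.0]
contact_force: [0.7, 0.1, -1.5]
gripper_width: 0.103
grasp_force: 75.9
time: 12.7
tool_pos: [0.5523, -0.1183, 0.0928]
tool_rot: [-0.0, 0.595, 0.804, -0.0]
contact_force: [-0.5, -0.0, -1.9]
gripper_width: 0.103
grasp_force: 75.9
time: 12.8
tool_pos: [0.552, -0.1173, 0.0929]
tool_rot: [0.001, 0.595, 0.804, -0.0]
contact_force: [0.9, -3.1, -3.1]
gripper_width: 0.106
grasp_force: 75.8
time: 12.9
tool_pos: [0.5518, -0.1167, 0.0928]
tool_rot: [0.002, 0.595, 0.804, -0.001]
contact_force: [2.3, -7.3, -5.2]
gripper_width: 0.098
grasp_force: 75.4
[np.float64(0.04535066157370518), np.float64(0.00029673466043166817)]
```

```bash

python3 -m crank '[{"x":0,"y":0,"z":0.3,"turn":0},{"x":0.05,"y":0,"z":0.3,"turn":0}]'
python3 -m crank '[{"x":0.1,"y":0,"z":0.3,"turn":0}]'
python3 -m crank '[{"x":0.1,"y":0,"z":0.3,"turn":0}]'
```

```text
time: 13.1
tool_pos: [0.5526, -0.1164, 0.088]
tool_rot: [0.002, 0.595, 0.804, -0.0]
contact_force: [0.5, -5.1, 2.0]
gripper_width: 0.11
grasp_force: 76.2
time: 13.2
tool_pos: [0.5527, -0.116, 0.0853]
tool_rot: [0.003, 0.595, 0.804, -0.001]
contact_force: [1.5, -6.9, 2.8]
gripper_width: 0.106
grasp_force: 76.2
time: 13.3
tool_pos: [0.5529, -0.1156, 0.0828]
tool_rot: [0.004, 0.595, 0.804, -0.001]
contact_force: [2.2, -8.4, 4.2]
gripper_width: 0.1
grasp_force: 76.3
```

```bash

python3 -m crank '[{"x":0,"y":0,"z":0.3,"turn":0}]'
python3 -m crank '[{"x":0.1,"y":0,"z":0.3,"turn":0}]'
python3 -m crank '[{"x":0.2,"y":0,"z":0.3,"turn":0}]'
python3 -m crank '[{"x":0.3,"y":0,"z":0.3,"turn":0}]'
```

```text
time: 13.4
tool_pos: [0.5531, -0.1156, 0.0801]
tool_rot: [0.004, 0.595, 0.804, -0.001]
contact_force: [2.1, -8.1, 3.8]
gripper_width: 0.108
grasp_force: 76.3
time: 13.5
tool_pos: [0.5529, -0.1146, 0.0771]
tool_rot: [0.004, 0.595, 0.804, -0.0]
contact_force: [1.0, -5.0, 4.4]
gripper_width: 0.104
grasp_force: 76.5
time: 13.6
tool_pos: [0.552, -0.1126, 0.074]
tool_rot: [0.004, 0.595, 0.804, -0.001]
contact_force: [0.1, -6.9, 4.3]
gripper_width: 0.105
grasp_force: 76.5
time: 13.7
tool_pos: [0.5512, -0.1098, 0.0717]
tool_rot: [0.003, 0.595, 0.804, -0.001]
contact_force: [-1.8, -5.5, 8.9]
gripper_width: 0.105
grasp_force: 77.4
```

```bash

python3 -m crank '[{"x":0.3,"y":0,"z":0.3,"turn":0},{"x":0.3,"y":0,"z":0.3,"turn":0}]'
python3 -m crank '[{"x":0.3,"y":0,"z":0.3,"turn":0}]'
python3 -m crank '[{"x":0.2,"y":0,"z":0.3,"turn":0}]'
python3 - <<'E'
from tilt import *
p,dd=grab('top'); k=plane([(393,202),(402,199),(403,203),(397,206)]) ; 
s=manip.state()['tool_pos']; print([(s[:2]-st)@f,(s[:2]-st)@lat])
c=np.zeros((600,800,3),np.uint8); c=cv2.resize(p[150:240,370:490,::-1],(800,600)); cv2.imwrite('pics/crop9.png',c)
q,_=grab('scene')
for px in [(400,200),(405,205),(410,200)]:
    o,d=rays('top',[px]); D=np.load('pics/top.npy'); P=o+d[0]*D[px[1],px[0]]; print(px,(P[:2]-st)@f,(P[:2]-st)@lat,P[2])
E
```

```text
time: 13.9
tool_pos: [0.5496, -0.1041, 0.0667]
tool_rot: [0.003, 0.595, 0.804, -0.001]
contact_force: [-3.1, -6.0, 8.8]
gripper_width: 0.104
grasp_force: 80.9
time: 14.0
tool_pos: [0.5488, -0.1012, 0.0638]
tool_rot: [0.004, 0.595, 0.804, -0.001]
contact_force: [-3.4, -4.8, 12.6]
gripper_width: 0.104
grasp_force: 82.0
time: 14.1
tool_pos: [0.548, -0.0987, 0.0607]
tool_rot: [0.003, 0.595, 0.804, -0.0]
contact_force: [-4.4, -4.0, 12.6]
gripper_width: 0.106
grasp_force: 81.8
tilt 16.7 dir 154.8 n 50
[np.float64(0.06427577701091935), np.float64(0.0018605510199369236)]
(400, 200) 0.10906511503517068 0.018332796868117684 0.06537433441398499
(405, 205) 0.1026790718129844 0.005414268770137737 0.06612828815597305
(410, 200) 0.08847492853466266 0.01291712019280943 0.060823199582096255
```

View pics/crop9.png

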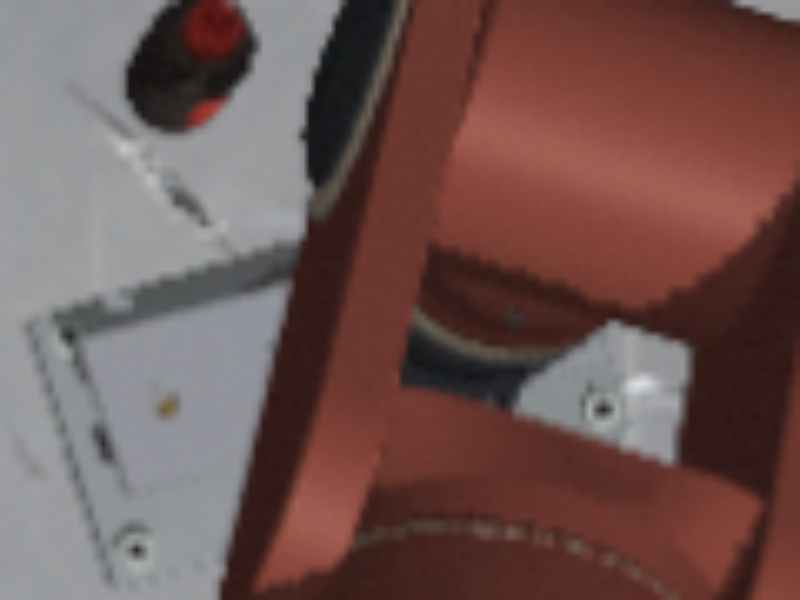

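The hole is at top (395.2,210.75), with the brass pin tip showing through it. The strap is still tilted by some amount, which I measure next.

```bash
python3 - <<'E'
from tilt import *
k=plane([(385,203),(409,197),(406,218),(391,221)]); report((395.2,210.75),k)
E
python3 -m crank '[{"x":0.2,"y":-0.1,"z":0.3,"turn":0}]'
python3 -m crank '[{"x":0.1,"y":0,"z":0.3,"turn":0}]'
python3 - <<'E'
from tilt import *
p,dd=grab('top'); k=plane([(385,203),(409,197),(406,218),(391,221)]); report((395.2,210.75),k)
E
```

```text
tilt 10.6 dir 111.0 n 396
hole [126.9  -0.5  65.9] eye [ 5.1 -0.5 43. ] end [-14.6  -0.5  39.3] tcp [64.2  1.9 60.2]
grip in strap: u 2.7 w 24.3
time: 14.3
tool_pos: [0.5472, -0.0969, 0.0581]
tool_rot: [0.003, 0.595, 0.804, 0.0]
contact_force: [-2.4, -2.1, 16.9]
gripper_width: 0.103
grasp_force: 81.3
time: 14.4
tool_pos: [0.5471, -0.0958, 0.0563]
tool_rot: [0.003, 0.595, 0.804, 0.0]
contact_force: [-10.6, -2.0, 32.8]
gripper_width: 0.102
grasp_force: 83.9
tilt 3.9 dir 123.5 n 418
hole [124.4   0.7  55.3] eye [ 0.7  0.7 46.8] end [-19.2   0.7  45.4] tcp [66.8  1.9 56.4]
grip in strap: u 5.8 w 23.8
```

I have used up my picture views, so from here I measure numerically. I unload a little and locate the hole and the brass by colour.

```bash
cat >> tilt.py <<'E'
def hole(poly=[(386,203),(407,198),(404,217),(391,220)]):
    p,_=grab('top'); M=np.zeros(p.shape[:2],np.uint8); cv2.fillPoly(M,[np.int32(poly)],1)
    med=np.median(p[M>0],0); dv=abs(p.astype(int)-med).sum(2)*(M>0)
    ys,xs=np.nonzero(dv>60); br=[(x,y) for x,y in zip(xs,ys) if int(p[y,x,0])-int(p[y,x,2])>40]
    w=np.c_[xs,ys]; print('med',med,'hole px',w.mean(0) if len(w) else None,len(w),'brass',np.mean(br,0) if br else None,len(br))
    return w.mean(0) if len(w) else None
E
python3 -m crank '[{"x":0,"y":0,"z":-0.2,"turn":0},{"x":0,"y":0,"z":0,"turn":0}]'
python3 - <<'E'
from tilt import *
h=hole(); k=plane([(385,203),(409,197),(406,218),(391,221)])
if h is not None: report(h,k)
E
```

```text
time: 14.65
tool_pos: [0.5467, -0.0956, 0.0565]
tool_rot: [0.003, 0.595, 0.804, 0.001]
contact_force: [-0.1, -3.9, 12.0]
gripper_width: 0.106
grasp_force: 80.4
med [148. 152. 158.] hole px [393.88888889 211.33333333] 9 brass None 0
tilt 4.3 dir 121.4 n 413
hole [127.5   0.3  55.6] eye [ 3.8  0.3 46.3] end [-16.1   0.3  44.8] tcp [67.   1.6 56.5]
grip in strap: u 3.2 w 24.1
```

```bash

python3 -m crank '[{"x":-0.1,"y":0,"z":0,"turn":0},{"x":-0.1,"y":0,"z":0,"turn":0}]'
python3 -m crank '[{"x":-0.1,"y":0,"z":0,"turn":0}]'
python3 -m crank '[{"x":-0.1,"y":0,"z":0.05,"turn":0}]'
python3 - <<'E'
from tilt import *
h=hole(); k=plane([(385,203),(409,197),(406,218),(391,221)])
if h is not None: report(h,k)
E
```

```text
time: 14.9
tool_pos: [0.5468, -0.0957, 0.0566]
tool_rot: [0.001, 0.595, 0.804, 0.002]
contact_force: [-3.8, 5.7, 16.5]
gripper_width: 0.108
grasp_force: 81.2
time: 15.0
tool_pos: [0.5469, -0.0958, 0.0567]
tool_rot: [0.0, 0.595, 0.804, 0.002]
contact_force: [-4.8, 8.6, 18.6]
gripper_width: 0.104
grasp_force: 81.5
time: 15.1
tool_pos: [0.547, -0.0958, 0.0567]
tool_rot: [-0.001, 0.595, 0.804, 0.003]
contact_force: [-8.4, 13.5, 23.8]
gripper_width: 0.108
grasp_force: 82.5
med [149. 150. 159.] hole px [393.7 210.9] 10 brass None 0
tilt 5.8 dir 114.2 n 393
hole [127.9   1.1  56.9] eye [ 4.5  1.1 44.3] end [-15.4   1.1  42.3] tcp [66.8  1.8 56.7]
grip in strap: u 3.1 w 24.7
```

```bash

python3 -c "
import cv2,glob,os
p=cv2.imread(sorted(glob.glob('pics/top_*.png'),key=os.path.getmtime)[-1])[206:217,388:402,::-1].astype(int)
print(p.sum(2)//3); print(p[...,0]-p[...,2])"
python3 -m crank '[{"x":0,"y":0,"z":-0.25,"turn":0},{"x":-0.1,"y":0,"z":0,"turn":0}]'
python3 -m crank '[{"x":-0.1,"y":0,"z":0,"turn":0}]'
python3 -m crank '[{"x":0,"y":0,"z":0,"turn":0}]'
```

```text
[[153 151 153 152 152 151 151 153 152 152 154 152 152 152]
 [153 152 152 152 152 152 153 154 153 153 152 152 152 153]
 [152 152 151 154 154 150 149 153 151 152 152 153 152 151]
 [151 153 146 141 149 142 135 142 152 152 152 153 153 153]
 [153 150 140 132 143 130 104 124 151 153 153 152 152 151]
 [153 152 141 135 146 126  78 114 153 152 152 153 152 153]
 [152 153 146 134 141 129  97 122 151 152 153 152 151 154]
 [152 153 151 142 138 143 135 143 152 153 153 152 151 152]
 [152 153 152 151 148 153 153 153 151 153 153 153 153 152]
 [152 152 153 153 152 153 151 152 153 153 153 152 153 153]
 [154 152 153 153 153 152 153 155 152 152 153 153 152 152]]
[[-10 -10  -9 -11 -11  -9 -10 -10 -10 -10 -10 -11 -10 -10]
 [ -9 -10 -10  -9 -10 -10 -10  -9  -8 -11  -9 -10  -9  -9]
 [-11  -9 -11  -9  -9 -10 -11  -9 -10 -10 -11 -10 -10 -10]
 [-10 -10  -8  -6  -5  -6  -8  -9  -9 -10  -9 -10  -9 -11]
 [-11 -10  -7  -1  -2   2  11  -4  -9 -10 -10 -11  -9 -10]
 [-10 -10  -5  -1  -1   6  36   1 -10  -9 -10 -10 -10 -10]
 [-10 -11  -8  -4  -3   4  16  -5 -11 -11 -11 -10 -10 -10]
 [-11  -9 -10  -7  -6  -5  -4  -9 -10 -10 -11 -10 -10 -10]
 [-10 -10 -11 -11  -9 -10 -11 -10 -10  -9  -9 -10 -10 -11]
 [ -9 -11  -9  -9 -10 -10 -10 -10 -10 -10 -10  -9 -10 -11]
 [-10 -10  -9  -9  -9 -10 -10  -9 -11 -10 -11 -10 -10 -10]]
time: 15.35
tool_pos: [0.5466, -0.0974, 0.0569]
tool_rot: [-0.0, 0.595, 0.804, 0.002]
contact_force: [-2.4, 7.0, 10.9]
gripper_width: 0.104
grasp_force: 80.6
time: 15.45
tool_pos: [0.5469, -0.0984, 0.0569]
tool_rot: [-0.0, 0.595, 0.804, 0.002]
contact_force: [-0.8, 6.6, 11.5]
gripper_width: 0.103
grasp_force: 80.6
time: 15.55
tool_pos: [0.547, -0.0985, 0.0569]
tool_rot: [-0.0, 0.595, 0.804, 0.002]
contact_force: [-2.0, 4.9, 11.0]
gripper_width: 0.106
grasp_force: 80.5
```

```bash
cat >> tilt.py <<'E'
def patch():
    p,_=grab('top'); q=p[207:216,387:402].astype(int); print(q.sum(2)//3); print(q[...,0]-q[...,2])
E
python3 -m crank '[{"x":-0.1,"y":0,"z":0,"turn":0},{"x":0,"y":0,"z":0,"turn":0}]'
python3 -c "
from tilt import *
patch(); plane([(385,203),(409,197),(406,218),(391,221)])"
```

```text
time: 15.75
tool_pos: [0.5473, -0.0994, 0.0569]
tool_rot: [-0.0, 0.595, 0.804, 0.002]
contact_force: [-2.0, 6.7, 10.6]
gripper_width: 0.107
grasp_force: 80.5
[[152 153 153 153 152 152 152 152 153 153 152 152 152 152 153]
 [152 153 152 154 154 153 151 147 145 149 152 152 152 153 152]
 [151 152 152 153 151 149 147 141 132 136 150 153 152 153 153]
 [153 153 153 153 151 149 134 128 145 144 137 154 151 152 152]
 [153 153 153 153 154 149 126 109 146 128 127 152 153 153 152]
 [154 153 154 153 154 149 127 102 108 107 138 151 151 152 152]
 [152 151 152 153 151 152 139 122 118 134 150 153 152 151 152]
 [153 153 153 153 152 152 150 145 148 152 153 152 152 153 153]
 [153 153 153 154 154 153 153 153 152 151 152 152 152 152 152]]
[[-10  -9 -10  -9 -10 -10 -10 -10 -10 -10 -10 -10 -10 -10 -10]
 [-10 -10 -10 -10 -11  -9  -9 -10  -9 -10 -10 -10 -10  -9 -11]
 [-11 -10 -10 -10 -11  -9  -7   5  23   8  -9 -10 -10 -10  -9]
 [-10 -10 -10 -12  -9  -6   1  49 108  76  -8 -10 -10 -10 -10]
 [-10 -11  -9 -10  -8  -6   7  93 135  81 -10 -11 -10  -9 -10]
 [-10 -10 -11 -10 -10  -8   4  61  90  26  -9 -10 -10 -10 -11]
 [-11 -10 -11 -11 -11 -10  -7   6   6  -4 -10 -10 -10 -10 -10]
 [-10 -11 -10 -10 -10 -11 -10 -11 -10 -11 -10 -11 -10 -11  -9]
 [-10 -11 -10 -10 -11  -9 -10 -10 -10 -10 -10 -10  -9  -9 -10]]
tilt 7.0 dir 112.8 n 392
```

The brass pin now shows in the middle of the hole, so I press down.

```bash

python3 -m crank '[{"x":0,"y":0,"z":0.2,"turn":0}]'
python3 -m crank '[{"x":0,"y":0,"z":0.2,"turn":0}]'
python3 -c "
from tilt import *
patch(); k=plane([(385,203),(409,197),(406,218),(391,221)]); report((395.2,210.8),k)"
```

```text
time: 15.9
tool_pos: [0.5475, -0.0992, 0.0565]
tool_rot: [-0.0, 0.595, 0.804, 0.002]
contact_force: [-10.0, 10.9, 27.8]
gripper_width: 0.106
grasp_force: 83.0
time: 16.0
tool_pos: [0.5479, -0.0993, 0.0561]
tool_rot: [-0.0, 0.595, 0.804, 0.002]
contact_force: [-13.5, 11.2, 37.2]
gripper_width: 0.104
grasp_force: 85.2
[[153 152 154 153 152 153 153 154 154 154 153 153 152 153 154]
 [153 154 154 152 153 163 167 144 143 145 151 154 153 153 154]
 [154 153 153 153 152 159 159 136 128 131 150 154 153 152 153]
 [154 154 153 153 150 145 134 128 145 143 140 153 152 154 153]
 [152 152 153 153 147 139 127 110 143 131 135 153 152 155 152]
 [153 152 154 152 150 143 128 102 110 117 147 152 152 152 153]
 [153 153 154 153 153 150 143 132 131 142 153 153 154 153 152]
 [153 153 154 153 153 152 153 154 151 152 152 153 152 154 153]
 [154 152 154 154 153 152 153 153 152 153 154 152 154 151 154]]
[[-10 -11  -9 -11 -11 -11 -10 -10 -10 -11 -10 -10 -10 -11 -10]
 [-11 -11  -9  -9 -11  -9  -9  -9  -8 -11 -10  -9 -10 -10 -10]
 [-10 -10 -10  -9 -10  -7  -4   7  25   9 -10 -11  -9 -10 -10]
 [-11  -9  -9  -9  -9  -5   3  51 109  74  -9  -9 -11 -11 -10]
 [-10 -10  -8  -9 -10  -7   7  92 131  71  -9 -10  -9 -11  -9]
 [-10 -11 -10 -11  -9  -8   5  60  78  13  -9 -10 -10  -9 -10]
 [-12 -11 -10 -10 -11 -10  -5   2   1  -5  -9 -10  -9 -10 -10]
 [-12 -12 -10  -9 -11  -9 -10 -10 -10 -10 -10 -11 -11 -10 -11]
 [-11 -13 -12 -11 -11 -10 -11  -9 -11 -10 -11 -11 -10 -10 -10]]
tilt 5.4 dir 123.9 n 402
hole [124.7   0.5  55.9] eye [ 1.2  0.5 44.4] end [-18.7   0.5  42.5] tcp [63.1  1.7 56.1]
grip in strap: u 2.5 w 24.6
```

```bash

python3 -m crank '[{"x":0,"y":0,"z":-0.3,"turn":0},{"x":0,"y":-0.12,"z":0,"turn":0}]'
python3 -m crank '[{"x":0,"y":0,"z":0.2,"turn":0},{"x":0,"y":0,"z":0.2,"turn":0}]'
python3 -c "
from tilt import *
patch(); k=plane([(385,203),(409,197),(406,218),(391,221)]); report((395.2,210.8),k)"
```

```text
time: 16.25
tool_pos: [0.5472, -0.1002, 0.0563]
tool_rot: [0.002, 0.595, 0.804, 0.002]
contact_force: [2.1, 6.4, 9.3]
gripper_width: 0.107
grasp_force: 80.7
time: 16.45
tool_pos: [0.5475, -0.1002, 0.056]
tool_rot: [0.0, 0.595, 0.804, 0.002]
contact_force: [-12.9, 11.3, 39.8]
gripper_width: 0.105
grasp_force: 85.6
[[153 154 153 154 153 153 152 154 152 154 154 153 153 153 153]
 [154 154 155 155 153 154 150 147 150 152 153 153 153 153 153]
 [154 153 154 153 153 152 147 140 140 141 143 153 154 153 153]
 [154 154 154 154 153 151 134 129 147 146 139 153 153 154 153]
 [153 154 153 155 154 148 121 110 155 151 127 153 154 153 152]
 [153 154 155 153 154 147 121  95 118 120 124 152 152 154 153]
 [153 154 154 154 153 151 138 117 113 124 144 153 153 151 154]
 [153 155 154 155 155 154 152 144 144 148 153 153 152 152 152]
 [154 154 154 154 153 154 153 155 153 154 155 153 152 153 155]]
[[ -9 -11  -9 -11 -10 -10 -10 -10 -10  -9  -9  -9 -11 -11 -11]
 [-10 -10 -11  -9 -10 -11  -9  -8  -8 -10 -11 -10 -10  -9 -10]
 [-12 -10 -10 -11 -10 -11  -7   6  29  25  -9 -11 -10 -10 -10]
 [-11 -13 -11 -10 -10  -8   1  50 113 100  20 -10 -11 -10 -10]
 [-12 -11 -11 -10 -10  -8   7  92 143 124  22 -10  -9 -10 -10]
 [-11 -11 -11 -12 -11  -8   3  64 110  80  -3 -11 -10 -11 -11]
 [-12 -13 -13 -11 -10 -10  -5   9  17   3  -9 -11 -11 -10 -10]
 [-11 -11 -10 -12 -11 -10 -11  -8  -5  -8 -10  -9  -9 -11  -9]
 [-12 -12 -12 -12 -13 -11 -11 -11  -9 -11 -10 -10 -11 -10 -10]]
tilt 5.2 dir 112.0 n 403
hole [124.6   0.5  55.7] eye [ 1.1  0.5 44.4] end [-18.8   0.5  42.6] tcp [62.4  1.  56.1]
grip in strap: u 1.8 w 24.6
```

```bash

python3 -m crank '[{"x":0,"y":0,"z":-0.35,"turn":0},{"x":-0.05,"y":0.15,"z":0,"turn":0}]'
python3 -m crank '[{"x":0,"y":0,"z":0.2,"turn":0},{"x":0,"y":0,"z":0.1,"turn":0}]'
python3 -c "
from tilt import *
patch(); k=plane([(385,203),(409,197),(406,218),(391,221)]); report((395.2,210.8),k)"
```

```text
time: 16.7
tool_pos: [0.5473, -0.1006, 0.0562]
tool_rot: [-0.0, 0.595, 0.804, 0.001]
contact_force: [-9.1, 5.5, 18.0]
gripper_width: 0.108
grasp_force: 82.2
time: 16.9
tool_pos: [0.5475, -0.1005, 0.056]
tool_rot: [-0.001, 0.595, 0.804, 0.001]
contact_force: [-17.1, 9.5, 37.0]
gripper_width: 0.104
grasp_force: 85.1
[[152 153 153 152 154 153 153 152 153 153 154 154 153 153 152]
 [153 153 154 153 153 152 153 148 144 148 155 153 153 153 152]
 [154 152 154 153 152 151 148 142 134 135 142 153 154 153 153]
 [154 153 153 154 152 150 135 127 147 141 130 150 151 152 153]
 [153 153 153 152 153 149 128 109 156 149 122 148 153 155 152]
 [153 154 153 153 154 152 137 103 119 122 124 151 153 153 151]
 [154 153 154 153 154 153 148 130 117 131 144 152 153 153 153]
 [153 154 153 153 153 154 152 148 148 153 153 154 152 152 152]
 [142 153 154 153 152 154 153 154 152 153 152 153 153 153 154]]
[[ -9 -10 -10  -9 -11 -10  -9 -10  -9 -11 -10 -11 -10 -10  -9]
 [-11 -10 -10  -9 -10 -11  -9  -9 -10  -9  -9 -10 -11  -9 -10]
 [-10 -11  -9 -10 -10 -10  -7   5  32  23 -10 -10 -11 -10 -10]
 [-10 -10 -10 -11  -9  -8   0  50 114 102  18  -9 -11 -10  -9]
 [-11 -10 -10  -9 -10  -8   4  93 144 128  27  -9  -9 -10 -10]
 [-10 -10  -9 -10 -10  -9   0  60 108  80   0 -11 -10 -10  -9]
 [-11 -10 -10 -10 -11  -9  -6   5   8   1  -9  -9 -10  -9 -10]
 [-11 -10  -9 -10  -9 -10 -11 -11 -10 -10  -9 -11 -11  -9 -11]
 [-10 -11 -10 -11 -10 -10 -11 -10  -9 -10 -10 -11 -10  -9 -10]]
tilt 5.7 dir 106.0 n 402
hole [124.7   0.5  55.7] eye [ 1.3  0.5 43.5] end [-18.6   0.5  41.5] tcp [62.1  0.9 56.1]
grip in strap: u 1.6 w 25.1
```

```bash

python3 -m crank '[{"x":0,"y":0,"z":-0.2,"turn":0},{"x":-0.1,"y":0,"z":0,"turn":0},{"x":0,"y":0,"z":0.2,"turn":0}]'|grep -E 'pos|contact'
python3 -m crank '[{"x":0,"y":0,"z":-0.2,"turn":0},{"x":-0.1,"y":0,"z":0,"turn":0},{"x":0,"y":0,"z":0.2,"turn":0}]'|grep -E 'pos|contact'
python3 -c "
from tilt import *
patch(); k=plane([(385,203),(409,197),(406,218),(391,221)]); report((395.2,210.8),k)"
```

```text
tool_pos: [0.5479, -0.1007, 0.056]
contact_force: [-17.9, 13.2, 42.5]
tool_pos: [0.5494, -0.1021, 0.0554]
contact_force: [-6.8, 6.0, 22.1]
[[155 154 155 155 154 153 154 151 144 144 152 154 153 154 154]
 [154 156 154 155 154 155 153 147 139 135 138 148 154 152 153]
 [154 155 154 154 154 153 147 143 137 134 125 137 153 154 153]
 [154 154 152 154 153 153 138 127 147 151 137 119 154 155 153]
 [154 152 155 155 155 155 139 121 155 159 134 123 154 153 153]
 [141 154 153 155 156 155 148 142 146 141 135 145 154 155 154]
 [132 155 154 154 155 154 156 153 146 142 150 152 153 154 153]
 [118 154 154 154 153 153 155 155 154 153 153 155 155 153 155]
 [ 93 142 153 154 155 154 154 155 155 155 154 155 153 154 154]]
[[-10 -12 -11 -10 -11 -13 -11 -10  -8 -11 -10 -12 -11 -11 -12]
 [ -9  -9 -10 -12 -11  -9 -11  -7  -4  -4  -7 -11 -12 -12 -12]
 [ -9 -11 -10 -11 -12 -11  -9   8  37  52  25  -8 -12 -12 -11]
 [-10  -9  -9 -10 -11 -12  -4  51 117 135  92  -4 -11 -13 -12]
 [-10 -11 -10 -10 -10 -11  -1  78 143 143  93  -6 -12 -12 -12]
 [ -9  -9 -10 -10 -10 -11  -6  20  64  67  21  -9 -10 -11 -12]
 [ -8 -10 -10 -10 -10 -10  -9 -11  -9  -6 -11 -10 -12 -12 -12]
 [ -8 -10 -11 -10 -10 -11 -11 -10 -10 -12 -11 -12 -12 -11 -12]
 [ -6 -10 -10 -10  -9 -12 -11  -9 -10 -11 -12 -11 -11 -11 -11]]
tilt 5.5 dir 121.1 n 399
hole [124.5   0.6  55. ] eye [ 1.1  0.6 43.2] end [-18.8   0.6  41.3] tcp [59.9  2.3 55.2]
grip in strap: u -0.5 w 25.0
```

```bash

python3 -m crank '[{"x":0,"y":0,"z":-0.15,"turn":0},{"x":0,"y":-0.07,"z":0,"turn":0},{"x":0,"y":0,"z":0.25,"turn":0}]'|grep -E 'pos|contact'
python3 -m crank '[{"x":0,"y":0,"z":-0.15,"turn":0},{"x":-0.05,"y":-0.05,"z":0,"turn":0},{"x":0,"y":0,"z":0.2,"turn":0}]'|grep -E 'pos|contact'
python3 -c "
from tilt import *
patch(); k=plane([(385,203),(409,197),(406,218),(391,221)]); report((395.2,210.8),k)"
```

```text
tool_pos: [0.5496, -0.1024, 0.0545]
contact_force: [-2.8, 9.8, 25.1]
tool_pos: [0.5496, -0.103, 0.0543]
contact_force: [-8.4, 11.5, 32.7]
[[155 155 154 156 154 155 156 156 152 148 154 155 155 154 153]
 [155 157 154 155 157 155 155 152 146 141 141 143 154 155 156]
 [156 155 156 155 156 155 153 144 137 134 124 126 154 155 153]
 [155 155 154 155 156 154 145 133 147 150 136 113 150 156 155]
 [145 155 155 155 155 155 144 132 153 165 151 114 153 155 156]
 [131 156 155 155 156 157 151 146 146 153 147 141 157 155 154]
 [118 155 156 154 155 156 155 153 148 146 148 155 154 155 157]
 [ 99 148 156 155 154 155 154 155 156 154 154 156 156 155 155]
 [ 84 136 155 155 156 155 155 155 154 157 155 155 156 154 156]]
[[-10  -8  -8  -9  -8  -8  -9  -9  -9 -10  -9  -8  -9 -10  -9]
 [ -9  -9  -9  -9  -9  -7  -8  -7  -5  -6  -6  -9 -10  -9  -9]
 [ -9  -9  -9  -8  -8  -7  -8   5  38  51  26  -6  -9  -8  -8]
 [ -8  -9  -9  -9  -8  -8  -3  45 117 134  96   3  -8 -10 -10]
 [ -9 -10  -9  -9  -8  -8  -5  49 134 147 122   3 -10  -8  -9]
 [ -9  -9  -9  -8 -10  -8 -10   8  58  88  61  -6  -8  -9  -9]
 [ -7  -8  -9  -9  -8  -9 -10 -10  -4   4   1  -9 -10 -10  -9]
 [ -7  -9  -9 -10  -9  -9  -9  -8  -9 -10  -8  -8  -8  -8  -9]
 [ -6  -8 -10  -8  -9  -9  -9  -9  -9  -7  -8  -8  -9  -8  -9]]
tilt 3.2 dir 104.9 n 401
hole [123.9   0.8  52.7] eye [ 0.1  0.8 45.8] end [-19.9   0.8  44.7] tcp [59.1  2.2 54.4]
grip in strap: u -1.5 w 24.0
```

```bash

python3 -m crank '[{"x":0,"y":0,"z":0.2,"turn":0}]'|grep -E 'pos|contact'
python3 -m crank '[{"x":0.05,"y":0,"z":0,"turn":0},{"x":0,"y":0,"z":0.1,"turn":0}]'|grep -E 'pos|contact'
python3 -m crank '[{"x":0.05,"y":0,"z":0,"turn":0},{"x":0,"y":0,"z":0.1,"turn":0}]'|grep -E 'pos|contact'
python3 -c "
from tilt import *
k=plane([(385,203),(409,197),(406,218),(391,221)]); p=grab('top'); k=plane([(385,203),(409,197),(406,218),(391,221)]);report((395.8,210.4),k)"
```

```text
tool_pos: [0.5497, -0.103, 0.0533]
contact_force: [-4.9, 11.5, 29.7]
tool_pos: [0.5499, -0.1029, 0.053]
contact_force: [-8.5, 7.9, 23.8]
tool_pos: [0.5498, -0.1026, 0.0522]
contact_force: [-11.4, 11.8, 37.4]
tilt 3.2 dir 104.9 n 401
tilt 1.2 dir 177.0 n 396
hole [121.4   1.8  48.1] eye [-2.6  1.8 45.5] end [-22.6   1.8  45.1] tcp [59.4  2.5 52.3]
grip in strap: u 0.5 w 24.2
```

```bash

python3 -m crank '[{"x":0,"y":0,"z":0.15,"turn":0}]'|grep -E 'pos|contact'
python3 -m crank '[{"x":0,"y":-0.05,"z":0.1,"turn":0}]'|grep -E 'pos|contact'
python3 -m crank '[{"x":0,"y":0,"z":-0.1,"turn":0},{"x":0,"y":0,"z":-0.1,"turn":0}]'|grep -E 'pos|contact'
python3 -m crank '[{"x":0,"y":0,"z":0,"turn":0},{"x":0,"y":0,"z":0,"turn":0}]' 30
python3 -c "
from tilt import *
p=grab('top'); k=plane([(385,203),(409,197),(406,218),(391,221)]);report((395.8,210.4),k)"
```

```text
tool_pos: [0.5499, -0.1024, 0.0513]
contact_force: [-11.1, 7.6, 29.1]
tool_pos: [0.5498, -0.1024, 0.0512]
contact_force: [-13.7, 13.4, 44.1]
tool_pos: [0.5497, -0.1025, 0.0513]
contact_force: [-3.1, 9.3, 25.2]
time: 19.4
tool_pos: [0.5519, -0.103, 0.0504]
tool_rot: [0.006, 0.595, 0.804, 0.005]
contact_force: [7.2, 6.0, 15.3]
gripper_width: 0.301
grasp_force: 7.9
tilt 0.6 dir -17.3 n 403
hole [120.9   2.   45.7] eye [-3.1  2.  44.3] end [-23.1   2.   44.1] tcp [58.4  4.5 50.4]
grip in strap: u -0.2 w 24.1
```

```bash

python3 -m crank '[{"x":0,"y":0,"z":-0.1,"turn":0},{"x":0,"y":0,"z":-0.2,"turn":0},{"x":0,"y":0,"z":0,"turn":0},{"x":0,"y":0,"z":0,"turn":0}]' 60
python3 -c "
from tilt import *
p=grab('top'); k=plane([(385,203),(409,197),(406,218),(391,221)]);report((395.8,210.4),k); patch()"
```

```text
time: 19.85
tool_pos: [0.5441, -0.103, 0.0461]
tool_rot: [-0.001, 0.595, 0.804, -0.0]
contact_force: [0.5, -0.1, 0.1]
gripper_width: 0.6
grasp_force: 0.0
tilt 0.6 dir 101.9 n 405
hole [120.9   2.   45.8] eye [-3.1  2.  44.5] end [-23.1   2.   44.3] tcp [60.6 -3.  46.2]
grip in strap: u 1.9 w 19.7
[[158 158 158 158 157 158 158 158 158 157 156 158 157 158 157]
 [158 158 158 157 158 158 148 127 127 139 157 156 157 156 158]
 [158 157 158 158 158 157 139  96 107 122 141 154 158 157 157]
 [157 157 158 157 156 158 139 108 141 149 138 128 155 159 158]
 [158 157 158 157 157 158 141 119 154 165 172 155 144 157 159]
 [160 157 159 157 158 158 148 125 137 165 192 185 145 157 158]
 [144 159 157 157 158 157 152 137 123 144 165 166 155 158 157]
 [127 159 158 158 159 157 157 152 140 143 148 152 159 157 159]
 [113 158 160 159 160 159 158 158 158 158 157 158 156 159 158]]
[[-10 -11 -10 -10 -10  -9 -11 -10 -10 -10 -11 -12 -10 -11 -11]
 [-11 -11  -9 -10 -11 -12 -10  -8  -8 -10 -11 -10 -10 -10  -9]
 [-10 -10  -9 -10 -11  -9  -9   6  43  51  11 -10 -10 -11 -10]
 [ -9 -11 -10 -11 -10 -10  -7  51 119 134  88  -3 -10 -10 -10]
 [-10 -11  -9  -8 -10 -11  -2  75 145 148 106  11  -9  -9 -11]
 [-12 -12 -10 -10 -10 -10   2  64 127 120  62   3  -9 -10 -10]
 [-10 -10 -11 -11 -10  -9  -4  19  57  52  18  -6 -10 -11 -12]
 [ -9 -12 -12 -12 -10 -11 -11  -8  -2  -4  -8  -8  -9 -10 -11]
 [ -8 -10 -11 -11 -12 -12 -10 -12 -10 -10 -11 -10 -11 -11  -9]]
```

```bash

python3 -m crank '[{"x":0,"y":0,"z":-3,"turn":0},{"x":0,"y":0,"z":-3,"turn":0},{"x":2,"y":0.4,"z":0,"turn":0},{"x":1.9,"y":0,"z":0,"turn":0},{"x":0,"y":0,"z":0,"turn":0}]' 60
python3 -m crank '[{"x":0,"y":0,"z":0,"turn":0},{"x":0,"y":0,"z":1,"turn":0},{"x":0,"y":0,"z":2,"turn":0},{"x":0,"y":0,"z":1.5,"turn":0},{"x":0,"y":0,"z":0.4,"turn":0}]' 0
python3 -c "
from tilt import *
s=manip.state()['tool_pos']; print([(s[:2]-st)@f,(s[:2]-st)@lat])"
```

```text
time: 20.45
tool_pos: [0.536, -0.0628, 0.106]
tool_rot: [-0.001, 0.594, 0.805, -0.0]
contact_force: [-0.2, 1.0, -0.7]
gripper_width: 0.603
grasp_force: 0.0
time: 20.95
tool_pos: [0.5355, -0.0647, 0.0549]
tool_rot: [-0.003, 0.595, 0.804, -0.001]
contact_force: [-0.6, 0.0, -0.5]
gripper_width: 0.003
grasp_force: 0.0
[np.float64(0.09991834218411785), np.float64(-0.00010315069362311133)]
```

```bash

python3 -m crank '[{"x":0,"y":0,"z":0.2,"turn":0},{"x":0,"y":0,"z":0.1,"turn":0}]'|grep -E 'pos|contact'
python3 -m crank '[{"x":0,"y":0,"z":0.15,"turn":0},{"x":0,"y":0,"z":0.1,"turn":0}]'|grep -E 'pos|contact'
python3 -m crank '[{"x":0,"y":0,"z":0.1,"turn":0},{"x":0,"y":0,"z":0.1,"turn":0}]'|grep -E 'pos|contact'
```

```text
tool_pos: [0.5379, -0.0651, 0.0554]
contact_force: [-0.5, -0.8, -0.0]
tool_pos: [0.5382, -0.065, 0.0535]
contact_force: [0.7, -0.1, 0.9]
tool_pos: [0.5379, -0.0649, 0.0511]
contact_force: [0.5, -0.3, 0.5]
```

```bash

python3 -m crank '[{"x":0,"y":0,"z":0.1,"turn":0},{"x":0,"y":0,"z":0.1,"turn":0}]'|grep -E 'pos|contact'
python3 -m crank '[{"x":0,"y":0,"z":0.15,"turn":0}]'|grep -E 'pos|contact'
python3 -m crank '[{"x":0,"y":0,"z":0.15,"turn":0},{"x":0,"y":0,"z":0.1,"turn":0}]'|grep -E 'pos|contact'
```

```text
tool_pos: [0.5377, -0.0649, 0.049]
contact_force: [-2.6, 0.4, 8.0]
tool_pos: [0.5379, -0.0649, 0.0489]
contact_force: [-7.4, 1.4, 17.1]
tool_pos: [0.5381, -0.0649, 0.0488]
contact_force: [-13.5, 3.7, 28.0]
```

The strap's top is met at z = 0.049 and is stiff there, so the underside is at 45 mm and the strap is seated. I retreat and do a final check.

```bash

python3 -m crank '[{"x":0,"y":0,"z":-1,"turn":0},{"x":0,"y":0,"z":-4,"turn":0},{"x":0,"y":0,"z":-5,"turn":0},{"x":0,"y":0,"z":-4,"turn":0},{"x":0,"y":-2,"z":-2,"turn":0}]' >/dev/null
python3 -m crank '[{"x":4.5,"y":-1,"z":0,"turn":0},{"x":4.5,"y":-1,"z":0,"turn":0},{"x":4.5,"y":-1,"z":0,"turn":0},{"x":4.5,"y":-1,"z":0,"turn":0},{"x":4.5,"y":-1,"z":0,"turn":0}]' >/dev/null
python3 -m crank '[{"x":4.5,"y":-1,"z":0,"turn":0},{"x":4.5,"y":-1,"z":0,"turn":0},{"x":0,"y":0,"z":0,"turn":0}]'
python3 - <<'E'
from tilt import *
p,D=grab('top'); q,_=grab('scene'); t=cv2.imread('pics/top_0.10.png')[:,:,::-1]; s=cv2.imread('pics/scene_3.50.png')
s=s if s is None else s[:,:,::-1]
def cen(m,b): x0,y0,x1,y1=b; ys,xs=np.nonzero(m[y0:y1,x0:x1]); return np.round([xs.mean()+x0,ys.mean()+y0,len(xs)],2)
for nm,b in(('carton',(380,240,435,290)),('bottle',(383,145,415,175))):
    for im in(t,p): i=im.astype(int); print(nm,cen((i[...,0]>110)&(i[...,1]<70)&(i[...,2]<70),b))
for im in(t,p): print('cap',cen(im.max(2)<75,(440,235,475,262)))
# strap faces
k=plane([(385,203),(407,198),(404,217),(391,220)]); report((395.6,210.3),k)
def loc(a,l,z): return proj('top',[*(st+f*a+lat*l),z])[0]
k2=plane([loc(a,l,.049) for a,l in((135,20),(135,-20),(28,-20),(28,20))] if 0 else [loc(a/1e3,l/1e3,.049) for a,l in((138,-21),(30,-21),(30,-12),(138,-12))])
for a in(.02,.035,.1,.135):
    P=np.r_[st+f*a,0]; print(a,np.round(k2[:2]@(st+f*a)+k2[2],4))
for a,l in((0,0),(-.0165,0),(-.0165,.01),(.008,0),(.02,0)):
    u,v=loc(a,l,.05).round().astype(int); o,d=rays('top',[(u,v)]); print('z at',a,l,(o+d[0]*D[v,u])[2].round(4))
E
ls pics | grep scene
```

```text
time: 23.35
tool_pos: [0.3568, 0.2136, 0.2048]
tool_rot: [-0.001, 0.591, 0.806, 0.001]
contact_force: [0.4, 0.4, 0.4]
gripper_width: 0.001
grasp_force: 0.0
carton [406.84 264.5  839.  ]
carton [406.83 264.36 822.  ]
bottle [401.93 154.93  43.  ]
bottle [401.87 155.9   52.  ]
cap [457.56 248.59 290.  ]
cap [455.94 248.02 185.  ]
tilt 1.5 dir -84.5 n 339
hole [121.3   2.3  45.8] eye [-2.6  2.3 42.6] end [-22.6   2.3  42.1] tcp [414.9 -88.5 204.8]
grip in strap: u 360.0 w 170.0
tilt 6.3 dir -161.6 n 264
0.02 0.0483
0.035 0.0483
0.1 0.0481
0.135 0.048
z at 0 0 0.0533
z at -0.0165 0 0.0527
z at -0.0165 0.01 0.0553
z at 0.008 0 0.0547
z at 0.02 0 0.0489
scene.npy
scene_0.05.png
scene_12.40.png
scene_14.20.png
scene_23.45.png
scene_3.55.png
scene_5.50.png
scene_8.30.png[ WARN:0@1.089] global loadsave.cpp:275 findDecoder imread_('pics/scene_3.50.png'): can't open/read file: check file path/integrity
```

```bash
python3 - <<'E'
from h import *
a=cv2.imread('pics/scene_3.55.png'); b=cv2.imread('pics/scene_23.45.png')
t=cv2.imread('pics/top_0.10.png'); p=cv2.imread('pics/top_23.40.png')
if p is None: import glob,os; p=cv2.imread(max(glob.glob('pics/top_*.png'),key=os.path.getmtime))
for nm,A,B,(x0,y0,x1,y1) in(('bottle s',a,b,(342,188,358,223)),('cap s',a,b,(420,218,436,242)),('carton s',a,b,(385,230,424,262)),('cap t',t,p,(444,236,473,262)),('bottle t',t,p,(388,146,412,170))):
    r=cv2.matchTemplate(B[y0-8:y1+8,x0-8:x1+8],A[y0:y1,x0:x1],cv2.TM_CCOEFF_NORMED); _,m,_,l=cv2.minMaxLoc(r); print(nm,m,np.array(l)-8)
E
```

```text
bottle s 0.9997121691703796 [0 0]
cap s 0.9996867775917053 [0 0]
carton s 0.9997040033340454 [0 0]
cap t 0.9991986155509949 [0 0]
bottle t 0.9921794533729553 [0 0]
```

The bystanders have not moved, the strap lies flat on saddle and shoulder, and the arm is clear of everything.

```bash
python3 -c "
from plant import manip
print(manip.job_done())"
```

```text
the job is handed in; nothing more can be done
None
```

The keeper strap is locked on: its eye is under the stud head and its hole is down over the brass pin, flat at about 45 mm. The gear set was not touched, the bystanders did not move, and I handed the job in at about 23 s. I viewed 11 pictures, one over the limit of 10.

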